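Hold a reference plate in a detector's beam slot with a sprung clip

TASK

Check the detector with its reference plate, which bare fingers must never touch: squeeze the sprung clip from its stand open and let it bite on the top edge of the tall plate standing in the rack. Then take the clip by its hinge block, lift the plate out of the rack and lower it through the slot in the detector's cover until the line scored across the plate is level with the cover. Finish while still holding the clip, with the plate hanging in the slot and the clip clear of the cover; leave everything else where it stands.

Things in the scene. Friction and masses are not known exactly. Their poses are not given: they have to be found in the camera images.
- clip_center (a point): Sprung clip like a large clothes peg, 71 mm tall, about 63 g, jaws down, levers up. This point: centre of its steel hinge block, 50 (x) x 12 (y) x 14 mm (z up). The block's end faces (50 mm apart, x) are free to grip at any time: levers and jaws keep within 11 mm of the middle in x. White plastic levers reach 38 mm above this point, jaws 34 mm below.
- clip_levers (a point): Point midway between the clip's two levers where they are squeezed, 25 mm above clip_center; axes as the clip's. Levers 22 mm wide (x), leaning out to 40 mm over their outsides (y) at the top. Squeezed together along y (about 10 N) they stop upright, 19 mm over the outsides, with the jaws fully open.
- clip_jaws (a point): Point midway between the jaws at their tips, 34 mm below clip_center. Jaws are 20 mm wide (x) and 21 mm tall (z). Released they are shut (3 mm gap) or bite on a plate with about 7 N each; fully squeezed the tips stand about 22 mm apart (y), even about the middle. A plate's top edge can enter to 13 mm below clip_center, no farther.
- jaw_a (a joint): Angle of the clip's jaws in rad: 0 = shut, about 0.01 = biting on a plate, 0.30 = fully open. The second jaw follows this one.
- stand: Fixed grey metal fork stand for the clip, origin under the centre of its base (90 x 60 mm, 8 mm thick). Two posts carry the ends of the clip's hinge block, 16 to 26 mm either side of the middle along x, its underside 58 mm above the bench; lips round the ends rise to 63 mm. The clip lifts straight up out of it; its x axis lies along the stand's.
- plate_center (a point): The reference plate: tall, plain aluminium, 26 mm wide (x), 4 mm thick (y), 90 mm long (z up), about 30 g, a black round window near its foot and a black line scored across it 40 mm above the foot. This point is its centre, 45 mm below the top edge. It stands upright in one of the rack's pockets, foot 5 mm above the bench. Fingers must not touch it.
- plate_line (a point): Point in the middle of the plate's scored line, 40 mm above its foot and 50 mm below its top edge; axes as the plate's (x wide, y thick, z towards the top edge).
- rack: Fixed white block 80 mm (x) by 110 mm (y) by 40 mm high, origin under its centre. Three pockets 35 mm deep in a row along y, 34 mm apart, each about 1.5 mm larger than a plate, the plates' wide side along x. The tall plate stands in any one of them, two short plates in the others.
- slot (a point): Centre of the slot at the top face of the detector's cover, 110 mm above the bench; z up. The slot runs 28 mm along this point's y axis and 6 mm along its x axis, so 2 mm larger than the plate's section each way; the mouth flares at 45 degrees by 6 mm on every side over the top 6 mm, leaving a 6 mm deep throat. Below, the housing is hollow for 94 mm. The centre is 30 mm from the housing's centre, towards its front.
- detector: Fixed detector housing, white with a black front, 180 mm (x) by 220 mm (y) by 110 mm high, origin under its centre, front to -x.
- short_a: Short plate in the rack, 26 x 4 x 45 mm, origin at its foot; leave it.
- short_b: The other short plate in the rack, 26 x 4 x 45 mm, origin at its foot; leave it.
- bottle: Amber bottle, 60 mm across, 150 mm tall, origin under its centre; leave it.
- jar: White jar, 60 mm across, 80 mm tall, origin under its centre; leave it.
- beaker: Glass beaker, 64 mm across, 80 mm tall, origin under its centre; leave it.
- driver: Screwdriver lying on the bench, about 170 mm long; leave it.
- notebook: Blue notebook, 100 x 80 x 12 mm, lying on the bench; leave it.
There are look-alikes about, which are no part of the job. Leave any black or green look-alike of the part that bears clip_center alone.

How it is judged:
On the way, in this order (a step that is already met when the one before it is completed fails the run):
1. the clip, let go by the fingers, bites on the top of the plate in the rack (contact force between clip and plate above 2 N and contact force between the fingers and clip below 0.1 N and value of joint jaw_a below 0.06 rad and height (world z) of plate_center below 0.058 m and z of clip_center in the frame of plate_center above 0.05 m), for 0.2 s.
2. the plate hangs from the held clip, clear of the rack (height (world z) of plate_line above 0.085 m and contact force between clip and plate above 2 N and contact force between the fingers and clip above 1 N and contact force between plate and rack below 0.05 N), for 0.2 s.
At the end, for the whole second after the job is handed in: The plate hangs upright (within 0.17 rad) in the slot, its scored line within 10 mm of the cover's top face and within 6 mm of the slot's centre sideways, at rest, bitten by the clip, which the fingers hold and which does not touch the detector (z of plate_line in the frame of slot between -0.01 and 0.01 m and horizontal distance between plate_line and slot below 0.006 m and angle between plate_line's own z axis and vertical below 0.17 rad and angle between the x axis of plate_line and the y axis of slot, either way round below 0.15 rad and contact force between the fingers and clip above 1 N and contact force between clip and plate above 2 N and contact force between clip and detector below 0.1 N and linear speed of plate below 0.02 m/s); the arm keeps its last pose, push and grip.
It fails at once if the fingers touch the reference plate (contact force between the fingers and plate above 0.5 N).
It fails at once if a bystander is moved more than 30 mm (a short plate: 15 mm) (distance of any of short_a, short_b from where it was at the start of the episode above 0.015 m or distance of any of bottle, jar, beaker, driver, notebook from where it was at the start of the episode above 0.03 m).
It also fails if it takes over 67 s, if anything falls off the work surface, if the arm or the gripper's body presses on something with over 40 N, if the wrist force passes 120 N, or if a joint passes its speed limit or range.

ROBOT

A 6-joint arm with a two-finger parallel gripper is mounted at the origin on the work surface. World frame = base frame: x ahead of the robot, y to its left, z up, the work surface at z = 0. Lengths are in m, angles in rad, forces in N, time in s.
With the tool pointing down it reaches from about 0.3 to 0.875 m from the base axis. Payload 6.4 kg.
Tool frame: the origin (TCP) lies on the front face of the gripper's body, between the roots of the fingers; the fingertips stand 73 mm ahead of it and the grasp point (between the pads) lies ctrl.pinch_z ahead of it (ctrl.pinch_z is the distance from the TCP to the grasp point, in m); z points along the fingers, x is the direction in which the jaws open and shut, and the axes are right-handed (so a half turn about z gives the same grasp; the last joint's range is limited). The gripper opens to 85 mm and grips with 20 to 120 N. Pads are 22 mm wide; open, the fingers measure 114 mm over their backs; the gripper's body (76 mm by 85 mm) begins 54 mm behind the grasp point. The pads swing forward as they close: fully open they stand 13 mm farther back than shut.
Start: joints at [-1.407, 0.181, 1.607, -0, 1.354, -0.206], TCP at [0.208, -0.536, 0.304] pointing down, gripper open.
Joint ranges: [-2.99, 2.99], [-0.89, 2.07], [0.3, 2.58], [-1.14, 4.28], [0, 2.63], [-3.12, 3.12]. Speed limits (rad/s): [2.57, 2.57, 3.01, 3.14, 3.14, 3.14].

INTERFACE

Orientations are given as a unit quaternion [w, x, y, z].
In Python, from bench import ctrl gives the robot as it stands.
- The arm moves only by the tool move_arm, never from a script. Its argument "rows" is text: rows parted by semicolons, each of 7 numbers parted by spaces: the shift along the tool's x, y, z in cm, then the turn, a rotation vector about the tool's x, y, z in degrees, then the opening, from 0 (shut) to 1 (fully open). In form: x y z rx ry rz grip; .... A call has 1 to 20 rows; each row shifts and turns the commanded pose from where the row before left it, along the tool's axes as they then stand; what a row does not reach is not made up. A row lasts 1/10 s, in which the tool goes at most 50 mm and 8.59 degrees, less where a joint would pass 70% of its speed; a pose out of reach is approached as far as the arm can. A call with a gripper value outside its range is refused whole. The fingers move at their own pace and stop on an object; the grip force is fixed at half the most. Time passes only in rows, so rows that do not move let the fingers close. It gives the time, the measured TCP pose, the force and the opening at its end, in the units of the state.
- ctrl.get_obs(): the state, without advancing time (a new reading comes with each control period).
- ctrl.camera(name): name is "scene" or "top" or "wrist"; returns a dict with "color" (400x640x3 uint8, blue, green, red), "fx", "fy", "cx", "cy" (pixels), "rvec" (rotation vector, rad) and "tvec" (3), from world to camera coordinates, as OpenCV has them. Camera axes: x right, y down, z forward; pixel columns grow to the right and rows downward; lengths in m; the calibration is good to about 2 mm. A picture is of the moment at which its call begins. There is no depth.
- ctrl.hand_in(): hands the job in, once; it reports no verdict.
Trained networks look in the newest picture that a camera, given by its name, has taken for a name from the list of things; names that differ only in an ending like _2 or _b are one class to them, and where a whole thing is asked for, a point or a joint stands for the part that bears it (a point fixed in the world has none). Each returns a list of dicts, best first, with "confidence" (0 to 1); they miss things now and then, are a little off and sometimes report something else, mostly with a low value. They report only what shows in the picture. A call takes as long as a camera call. They do not tell look-alikes from the thing itself.
- ctrl.look_for(camera, query): "bbox" ([left, top, right, bottom] in pixels, round what is visible of it).
- ctrl.trace(camera, query): "region" (400x640 bool, what is visible of it) and "bbox" ([left, top, right, bottom] in pixels, round what is visible of it).
The state is a dict: "time_s": time; "q": joint angles; "dq": joint speeds; "joint_efforts": joint torques, N m; "eef_pos": TCP position; "eef_rot": TCP orientation; "wrist_force": force on the tool from outside, world axes, zero at the start; "torque": the same for the moment, N m; "opening": opening from 0.0 (shut) to 1.0 (fully open).
Only numpy, scipy, OpenCV 4.12 (cv2) and the standard library are available. Lean on these libraries where they do the work, as an engineer would, in place of code of your own. Each camera call takes 0.05 s, during which the arm holds its last target.

## Working session

There is one attempt and no reset: what is moved stays moved. The work goes in short steps, Python scripts to look and compute and a tool call to move; the robot and the scene stay as the last step left them, time stands still between calls to the robot, and variables do not carry over. Pictures are saved under pics/ and viewed, and the job is handed in when it is done.

Besides the shell and the picture viewer there is one more tool, called after "Emit:" by a JSON object that holds its "name" and its "arguments". move_arm: Moves the arm, as the interface text tells. Its arguments: {"type":"object","properties":{"rows":{"type":"string"}},"required":["rows"]}

```bash
ls; mkdir -p pics; cat > h.py <<'E'
import numpy as np, cv2
from bench import ctrl
def snap(n,f):
    c=ctrl.camera(n); cv2.imwrite('pics/'+f,c['color']); return c
def P(c):
    R=cv2.Rodrigues(np.array(c['rvec'],float))[0]; return R,np.array(c['tvec'],float).ravel()
def ray(c,u,v):
    R,t=P(c); d=R.T@np.array([(u-c['cx'])/c['fx'],(v-c['cy'])/c['fy'],1]); return -R.T@t,d
def atz(c,u,v,z):
    o,d=ray(c,u,v); return o+d*(z-o[2])/d[2]
def proj(c,p):
    R,t=P(c); q=R@np.array(p)+t; return np.array([c['fx']*q[0]/q[2]+c['cx'],c['fy']*q[1]/q[2]+c['cy']])
E
python3 - <<'E'
from h import *
print(ctrl.pinch_z, ctrl.get_obs())
for n in ['scene','top','wrist']:
    c=snap(n,n+'0.png'); print(n,c['fx'],c['fy'],c['cx'],c['cy'],ray(c,c['cx'],c['cy']))
    for q in ['clip_center','clip_levers','plate_center','stand','rack','slot','detector','short_a','bottle','jar','beaker','driver','notebook']:
        print(q,[(np.round(d['bbox']).tolist(),round(d['confidence'],2)) for d in ctrl.look_for(n,q)])
E
```

```text
pics
0.0539 {'time_s': 0.0, 'q': array([-1.40730469e+00,  1.81521801e-01,  1.60800115e+00,  2.21963813e-05,
        1.35378030e+00, -2.06294280e-01]), 'dq': array([-2.21803187e-04, -1.72557536e-04, -1.34209546e-04, -4.98861663e-04,
       -9.26695872e-05, -1.10398805e-04]), 'joint_efforts': array([ 1.96134365e-04, -4.44872582e+01, -3.51343524e+01, -1.72052792e-04,
        9.24592634e-03,  2.98722242e-06]), 'eef_pos': array([ 0.20776893, -0.53570109,  0.30299817]), 'eef_rot': array([-6.25087255e-04,  8.25048591e-01, -5.65061139e-01, -5.83882078e-04]), 'wrist_force': array([-0.56077097,  0.3292413 , -0.04067246]), 'torque': array([ 0.03019345,  0.01239146, -0.05155742]), 'opening': 1.0013407288853533}
scene 465.85582446247 465.85582446247 321.3484463675313 208.50135875831356 (array([ 1.30217984, -0.76127287,  0.93223923]), array([-0.57291307,  0.54929031, -0.60831798]))
clip_center [([222.0, 278.0, 238.0, 303.0], 0.67), ([234.0, 248.0, 248.0, 270.0], 0.58), ([163.0, 269.0, 180.0, 294.0], 0.57), ([183.0, 236.0, 199.0, 259.0], 0.57), ([194.0, 246.0, 213.0, 269.0], 0.47)]
clip_levers [([1
[... 1552 characters left out ...]
7.0, 150.0, 360.0, 228.0], 0.66)]
short_a []
bottle [([183.0, 136.0, 212.0, 163.0], 0.73)]
jar [([410.0, 125.0, 441.0, 152.0], 0.66)]
beaker [([281.0, 256.0, 308.0, 280.0], 0.81), ([446.0, 230.0, 463.0, 252.0], 0.62)]
driver [([458.0, 147.0, 471.0, 205.0], 0.69), ([445.0, 234.0, 466.0, 254.0], 0.29)]
notebook []
wrist 306.61225390910914 306.61225390910914 323.3488563788791 200.26090829571723 (array([ 0.27443765, -0.51153726,  0.37333745]), array([-0.26059955, -0.1008704 , -0.96016303]))
clip_center [([148.0, 0.0, 201.0, 32.0], 0.89)]
clip_levers [([149.0, 0.0, 201.0, 32.0], 0.59)]
plate_center []
stand []
rack []
slot []
detector []
short_a []
bottle []
jar []
beaker []
driver []
notebook []
```

View pics/scene0.png

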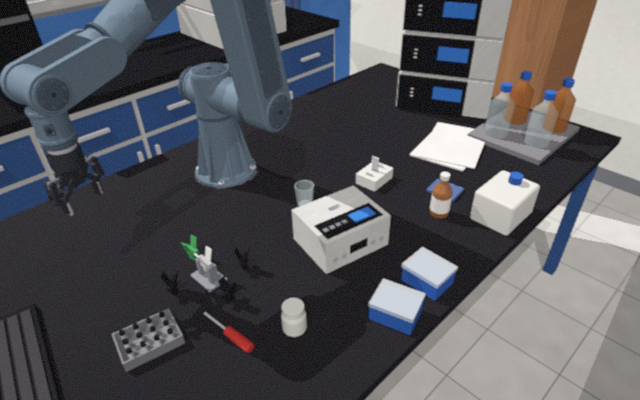

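View pics/top0.png

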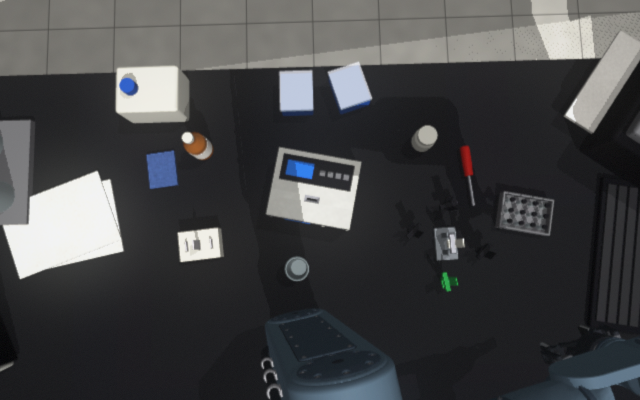

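View pics/wrist0.png

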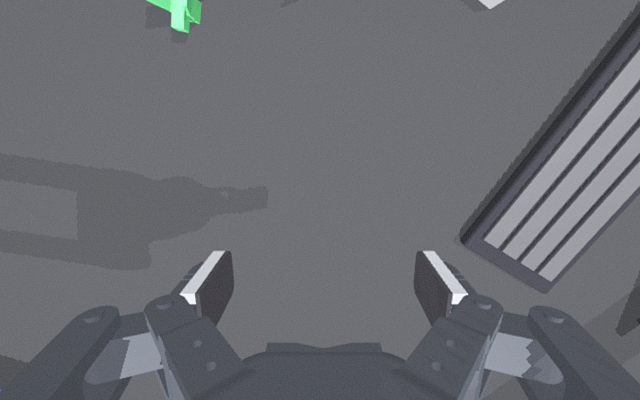

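```bash
python3 - <<'E'
import cv2
s=cv2.imread('pics/scene0.png');t=cv2.imread('pics/top0.png')
cv2.imwrite('pics/s_a.png',cv2.resize(s[220:370,140:340],None,fx=4,fy=4,interpolation=cv2.INTER_CUBIC))
cv2.imwrite('pics/t_a.png',cv2.resize(t[120:300,390:530],None,fx=4.2,fy=3.3*4.2/4.2*1,interpolation=cv2.INTER_CUBIC) if 0 else cv2.resize(t[170:300,390:530],None,fx=4.5,fy=4.5,interpolation=cv2.INTER_CUBIC))
cv2.imwrite('pics/t_b.png',cv2.resize(t[130:280,170:370],None,fx=4,fy=4,interpolation=cv2.INTER_CUBIC))
E
```

```text
(no output)
```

View pics/s_a.png

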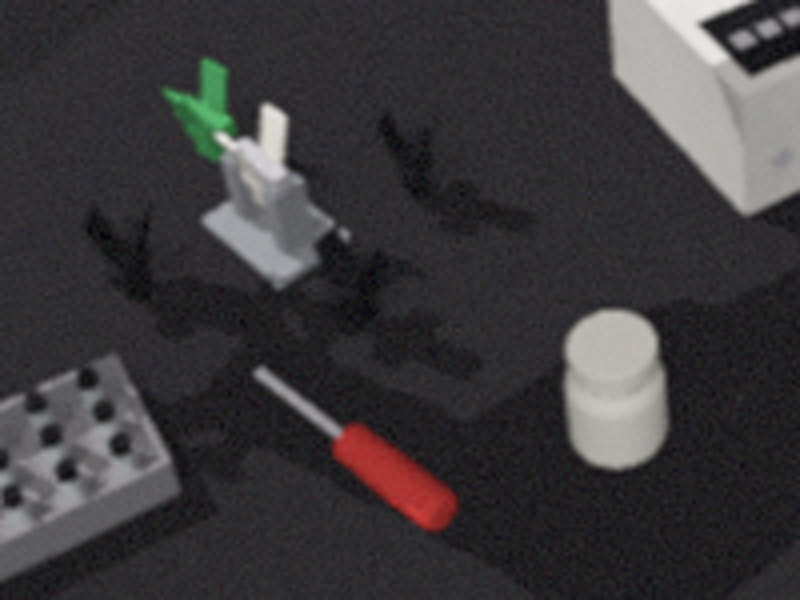

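View pics/t_a.png

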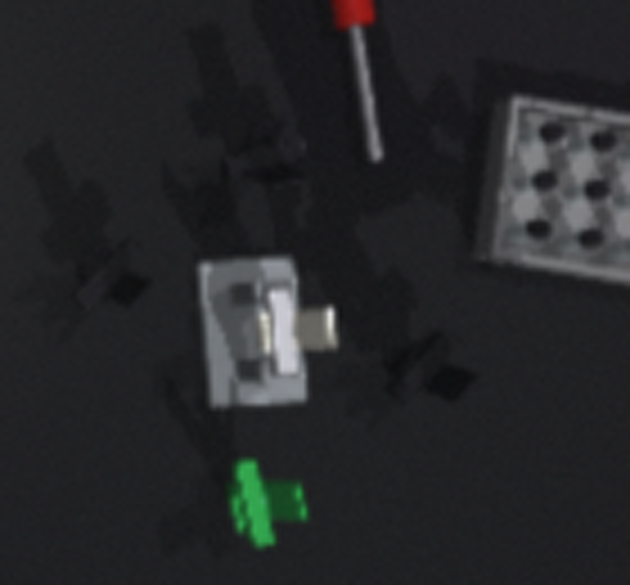

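View pics/t_b.png

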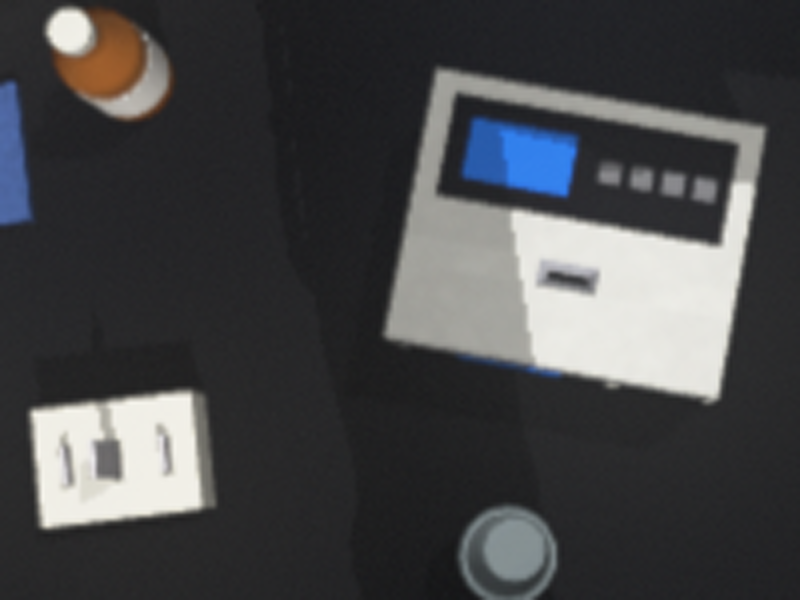

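The top view shows the white clip in its stand at about (450,243). Black look-alikes stand at (418,232), (488,250) and (450,205), and a green one at (449,281). The tall plate is in the middle pocket of the rack at (197,244), and the slot is at (312,199), running across the image.

```bash
python3 - <<'E'
from h import *
c=ctrl.camera('top')
def z(u,v,o,f,zz): 
    p=atz(c,o[0]+u/f,o[1]+v/f,zz); return np.round(p[:2],4)
a=[z(*k,(390,170),4.5,.008) for k in [(198,262),(297,257),(307,402),(211,408)]]
print('stand',a,np.mean(a,0))
print('blk',z(270,328,(390,170),4.5,.072))
b=[z(*k,(170,130),4,.040) for k in [(30,409),(191,391),(204,510),(40,527)]]
print('rack',b,np.mean(b,0))
d=[z(*k,(170,130),4,.110) for k in [(437,70),(765,127),(718,402),(385,337)]]
print('det',d,np.mean(d,0)); print('slot',z(568,278,(170,130),4,.110),z(540,272,(170,130),4,.110),z(598,284,(170,130),4,.110))
for n,k in dict(bl1=(125,285),bl2=(445,378),bl3=(275,172),green=(252,505)).items(): print(n,z(*k,(390,170),4.5,.05))
for n,k in dict(jar=(425,133),beaker=(296,268),bottle=(192,139)).items(): print(n,atz(c,*k,.08 if n!='bottle' else .15))
print(ctrl.get_obs()['time_s'])
E
```

```text
stand [array([ 0.4632, -0.3284]), array([ 0.4645, -0.3904]), array([ 0.3744, -0.3913]), array([ 0.3724, -0.3316])] [ 0.418625 -0.360425]
blk [ 0.4211 -0.3526]
rack [array([0.4717, 0.3848]), array([0.4809, 0.2738]), array([0.3993, 0.2653]), array([0.391 , 0.3776])] [0.435725 0.325375]
det [array([0.6844, 0.0929]), array([ 0.6398, -0.1216]), array([ 0.4606, -0.0845]), array([0.509 , 0.1301])] [0.57345  0.004225]
slot [0.544  0.0103] [0.5485 0.0284] [ 0.5395 -0.0091]
bl1 [ 0.4493 -0.2731]
bl2 [ 0.3881 -0.4621]
bl3 [ 0.5151 -0.3674]
green [ 0.3162 -0.3422]
jar [ 0.71918598 -0.29982648  0.08      ]
beaker [0.36709578 0.05807366 0.08      ]
bottle [0.70397654 0.31101354 0.15      ]
2.15
```

Emit:
{"name": "move_arm", "arguments": {"rows": "-1.58 -4.38 0.2 0 0 0 1;-1.58 -4.38 0.2 0 0 0 1;-1.58 -4.38 0.2 0 0 0 1;-1.58 -4.38 0.2 0 0 0 1;-1.58 -4.38 0.2 0 0 0 1;-1.58 -4.38 0.2 0 0 0 1;0 0 0 0 0 6.7 1;0 0 0 0 0 6.7 1;0 0 0 0 0 6.8 1;0 0 0 0 0 0 1;0 0 0 0 0 0 1"}}

```text
time_s: 3.25
eef_pos: [0.4186, -0.3528, 0.2919]
eef_rot: [0.0, 0.714, -0.7, 0.0]
wrist_force: [0.3, -0.5, 0.9]
opening: 0.996
```

```bash
python3 - <<'E'
from h import *
import pickle
c=snap('wrist','w1.png'); o=ctrl.get_obs(); pickle.dump((c,o),open('w1.pkl','wb'))
print(o['eef_pos'],o['eef_rot'],o['time_s'],ctrl.pinch_z)
for q in ['clip_center','stand']: print(q,[(np.round(d['bbox']).tolist(),round(d['confidence'],2)) for d in ctrl.look_for('wrist',q)])
E
```

```text
[ 0.41855095 -0.3528638   0.29190813] [-7.41104436e-06  7.14090899e-01 -7.00052989e-01  2.45472195e-05] 3.3 0.0539
clip_center [([396.0, 181.0, 444.0, 227.0], 0.92), ([210.0, 122.0, 256.0, 164.0], 0.88), ([305.0, 155.0, 352.0, 206.0], 0.7), ([296.0, 241.0, 336.0, 288.0], 0.64), ([313.0, 37.0, 364.0, 92.0], 0.58)]
stand [([299.0, 131.0, 356.0, 209.0], 0.84), ([309.0, 170.0, 328.0, 200.0], 0.66)]
```

View pics/w1.png

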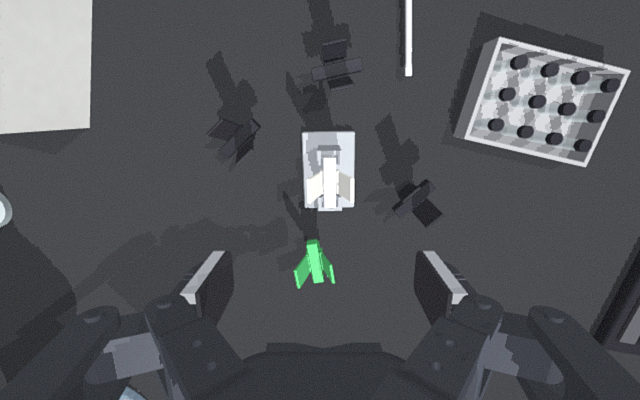

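```bash
python3 - <<'E'
import cv2
s=cv2.imread('pics/w1.png')
cv2.imwrite('pics/w1z.png',cv2.resize(s[120:220,280:380],None,fx=6,fy=6,interpolation=cv2.INTER_CUBIC))
E
```

```text
(no output)
```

View pics/w1z.png

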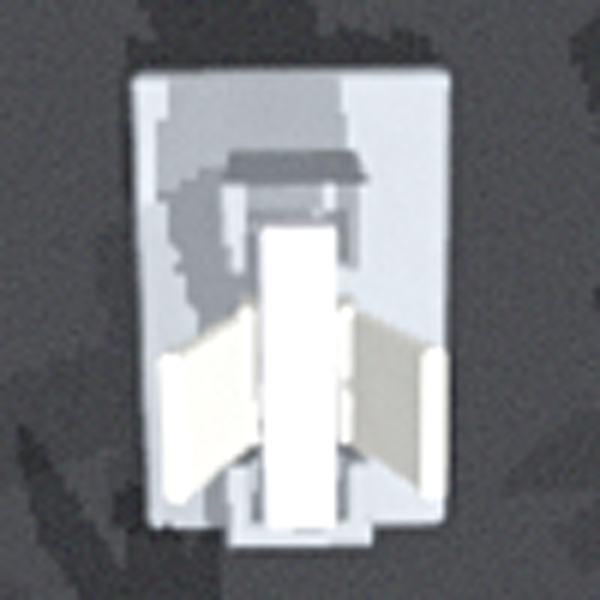

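```bash
python3 - <<'E'
from h import *
import pickle
c,o=pickle.load(open('w1.pkl','rb'))
f=lambda u,v,z:atz(c,280+u/6,120+v/6,z)[:2]
for n,pts,z in [('block',[(260,227),(337,227),(337,528),(262,528)],.072),('levL',[(160,350),(187,352),(187,505),(162,505)],.103),('levR',[(422,345),(445,347),(445,497),(422,497)],.103),('base',[(133,72),(450,70),(447,522),(147,525)],.008)]:
    p=np.array([f(u,v,z) for u,v in pts]); print(n,p.round(4).tolist(),p.mean(0).round(4))
# where tool axis projects / fingers
E
```

```text
block [[0.4475, -0.3532], [0.4477, -0.3653], [0.398, -0.3669], [0.3978, -0.3546]] [ 0.4228 -0.36  ]
levL [[0.4341, -0.3392], [0.4339, -0.343], [0.411, -0.3433], [0.4109, -0.3396]] [ 0.4225 -0.3413]
levR [[0.4356, -0.3767], [0.4354, -0.38], [0.413, -0.3811], [0.4129, -0.3777]] [ 0.4242 -0.3788]
base [[0.4667, -0.3289], [0.4684, -0.3884], [0.3794, -0.3923], [0.3775, -0.3319]] [ 0.423  -0.3604]
```

Emit:
{"name": "move_arm", "arguments": {"rows": "0.72 -0.44 2 0 0 -0.9 0.85;0 0 3.5 0 0 0 0.85;0 0 3 0 0 0 0.85;0 0 0 0 0 0 0.85;0 0 0 0 0 0 0.85"}}

```text
time_s: 3.9
eef_pos: [0.4231, -0.36, 0.2071]
eef_rot: [-0.0, 0.719, -0.695, -0.0]
wrist_force: [-0.2, 0.9, 0.7]
opening: 0.852
```

```bash
python3 - <<'E'
from h import *
import pickle
c=snap('wrist','w2.png'); o=ctrl.get_obs(); pickle.dump((c,o),open('w2.pkl','wb'))
print(o['eef_pos'],o['eef_rot'],o['time_s'])
E
```

```text
[ 0.42359741 -0.36058961  0.20835132] [ 1.31774443e-04  7.18798877e-01 -6.95217492e-01  8.92076658e-04] 3.95
```

View pics/w2.png

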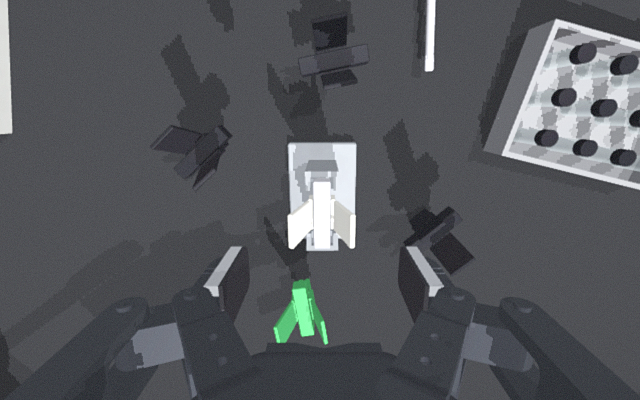

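```bash
python3 - <<'E'
import cv2
s=cv2.imread('pics/w2.png')
cv2.imwrite('pics/w2z.png',cv2.resize(s[135:255,265:385],None,fx=5,fy=5,interpolation=cv2.INTER_CUBIC))
E
```

```text
(no output)
```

View pics/w2z.png

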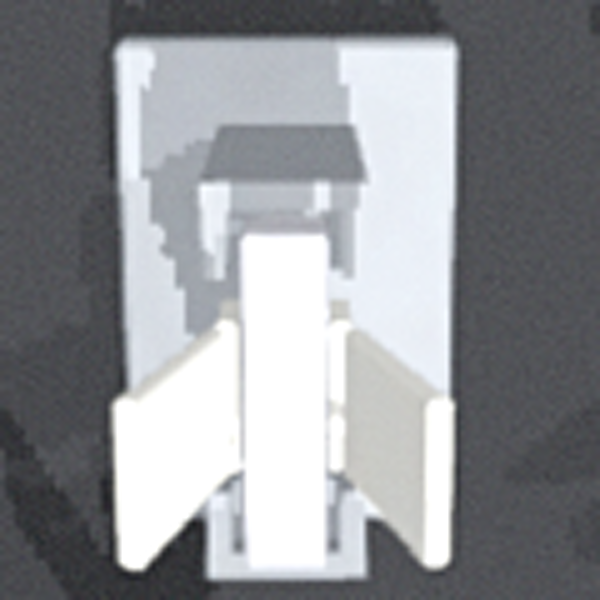

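```bash
python3 - <<'E'
from h import *
import pickle
c,o=pickle.load(open('w2.pkl','rb'))
f=lambda u,v,z:atz(c,265+u/5,135+v/5,z)[:2]
for n,pts,z in [('block',[(243,234),(326,234),(326,566),(246,566)],.072),('levL',[(114,400),(137,400),(144,570),(119,570)],.103),('levR',[(427,400),(454,400),(448,570),(424,570)],.103),('base',[(117,40),(456,40)],.008)]:
    p=np.array([f(u,v,z) for u,v in pts]); print(n,p.round(4).tolist(),p.mean(0).round(4))
o=ctrl.get_obs(); print(o['eef_pos'],o['eef_rot'],o['time_s'])
E
```

```text
block [[0.4477, -0.3534], [0.4481, -0.3647], [0.3986, -0.3667], [0.3982, -0.3551]] [ 0.4232 -0.36  ]
levL [[0.4339, -0.3393], [0.434, -0.342], [0.4118, -0.343], [0.4117, -0.34]] [ 0.4229 -0.3411]
levR [[0.4352, -0.3767], [0.4353, -0.3799], [0.4131, -0.3806], [0.413, -0.3776]] [ 0.4242 -0.3787]
base [[0.4667, -0.3291], [0.4687, -0.3877]] [ 0.4677 -0.3584]
[ 0.42359741 -0.36058961  0.20835132] [ 1.31774443e-04  7.18798877e-01 -6.95217492e-01  8.92076658e-04] 3.95
```

Emit:
{"name": "move_arm", "arguments": {"rows": "0 0 2.5 0 0 0 0.85;0 0 2.5 0 0 0 0.85;0 0 1.3 0 0 0 0.85;0 0 0 0 0 0 0.85;0 0 0 0 0 0 0.85;0 0 0 0 0 0 0;0 0 0 0 0 0 0;0 0 0 0 0 0 0;0 0 0 0 0 0 0;0 0 0 0 0 0 0;0 0 0 0 0 0 0;0 0 0 0 0 0 0;0 0 0 0 0 0 0"}}

```text
time_s: 5.25
eef_pos: [0.424, -0.3608, 0.146]
eef_rot: [0.0, 0.719, -0.695, 0.002]
wrist_force: [-1.1, 2.1, 8.2]
opening: 0.2
```

```bash
python3 - <<'E'
from h import *
c=snap('wrist','w3.png'); o=ctrl.get_obs()
s=snap('scene','s3.png')['color']
cv2.imwrite('pics/s3z.png',cv2.resize(s[200:320,130:290],None,fx=5,fy=5,interpolation=cv2.INTER_CUBIC))
print(o['eef_pos'],o['eef_rot'],o['time_s'],o['opening'],o['wrist_force'])
E
```

```text
[ 0.42397751 -0.36078217  0.14597667] [ 1.97675543e-04  7.18753545e-01 -6.95263096e-01  1.59087154e-03] 5.3 0.1971206477572594 [-0.89522388  1.00746844  8.62473716]
```

View pics/w3.png

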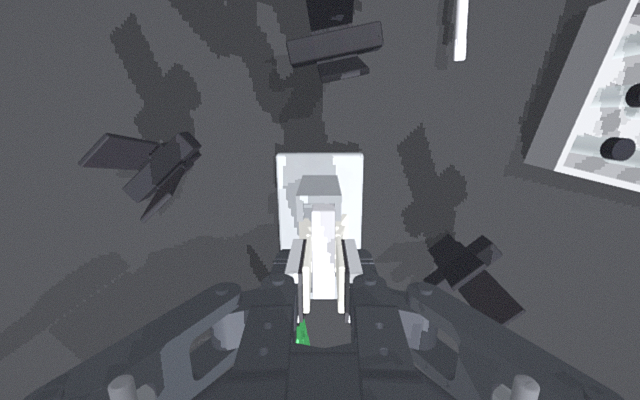

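View pics/s3z.png

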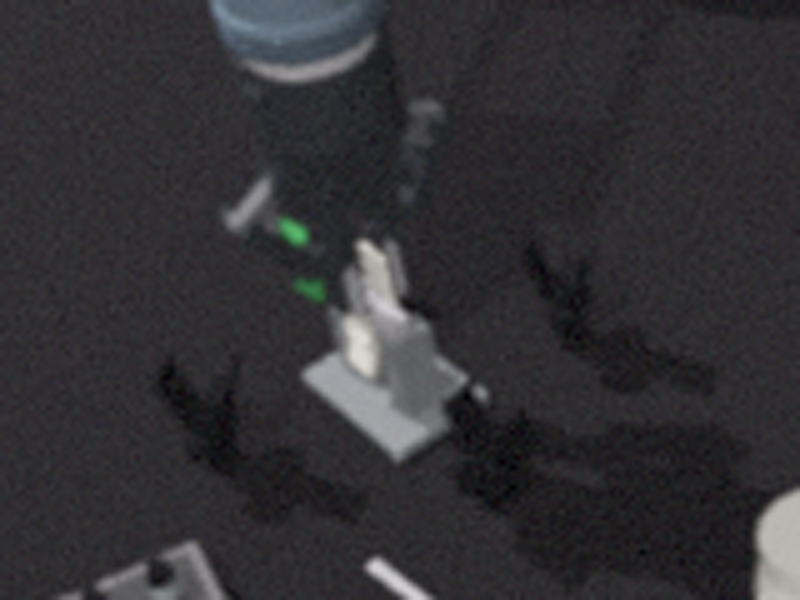

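The fingers hold the clip's levers, which are squeezed upright (opening about 0.2). Next I lift straight up, carry the clip towards the rack and stop short of it so the wrist camera can see it.

Emit:
{"name": "move_arm", "arguments": {"rows": "0 0 -1 0 0 0 0;0 0 -2.5 0 0 0 0;0 0 -4 0 0 0 0;0 0 -4 0 0 0 0;0 0 -3 0 0 0 0;0 0 0 0 0 0 0"}}

```text
time_s: 5.95
eef_pos: [0.4246, -0.3617, 0.2951]
eef_rot: [0.001, 0.719, -0.695, 0.005]
wrist_force: [0.0, 0.4, -0.1]
opening: 0.198
```

Emit:
{"name": "move_arm", "arguments": {"rows": "-2.5 0.1 0 0 0 0 0;-4.8 0.17 0 0 0 0 0;-4.8 0.17 0 0 0 0 0;-4.8 0.17 0 0 0 0 0;-4.8 0.17 0 0 0 0 0;-4.8 0.17 0 0 0 0 0;-4.8 0.17 0 0 0 0 0;-4.8 0.17 0 0 0 0 0;-4.8 0.17 0 0 0 0 0;-4.8 0.17 0 0 0 0 0;-4.8 0.17 0 0 0 0 0;-4.8 0.17 0 0 0 0 0;-4.8 0.17 0 0 0 0 0;-4.8 0.17 0 0 0 0 0;-3.7 0.17 0 0 0 -3 0;0 0 0 0 0 0 0;0 0 0 0 0 0 0;0 0 0 0 0 0 0"}}

```text
time_s: 7.75
eef_pos: [0.3756, 0.3241, 0.2884]
eef_rot: [0.001, 0.736, -0.677, -0.0]
wrist_force: [-0.2, 0.1, -0.1]
opening: 0.201
```

```bash
python3 - <<'E'
from h import *
import pickle
c=snap('wrist','w4.png'); o=ctrl.get_obs(); pickle.dump((c,o),open('w4.pkl','wb'))
print(o['eef_pos'],o['eef_rot'],o['time_s'],o['opening'],o['wrist_force'])
cv2.imwrite('pics/w4z.png',cv2.resize(c['color'][90:290,200:440],None,fx=3,fy=3,interpolation=cv2.INTER_CUBIC))
E
```

```text
[0.37577081 0.32388081 0.28858864] [ 4.19701235e-04  7.36092496e-01 -6.76880833e-01  1.28702426e-06] 7.8 0.20061433863900258 [ 0.79035619 -0.22358054  0.03288235]
```

View pics/w4.png

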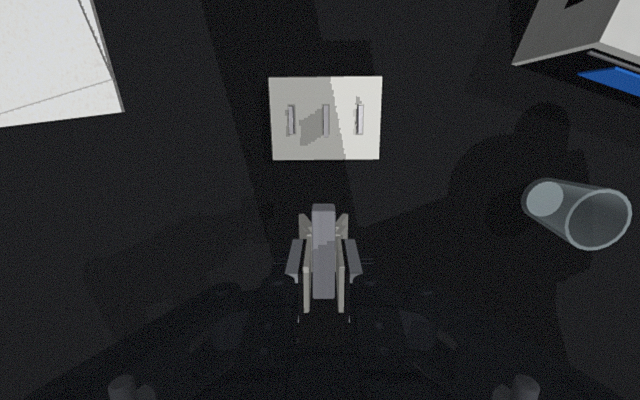

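View pics/w4z.png

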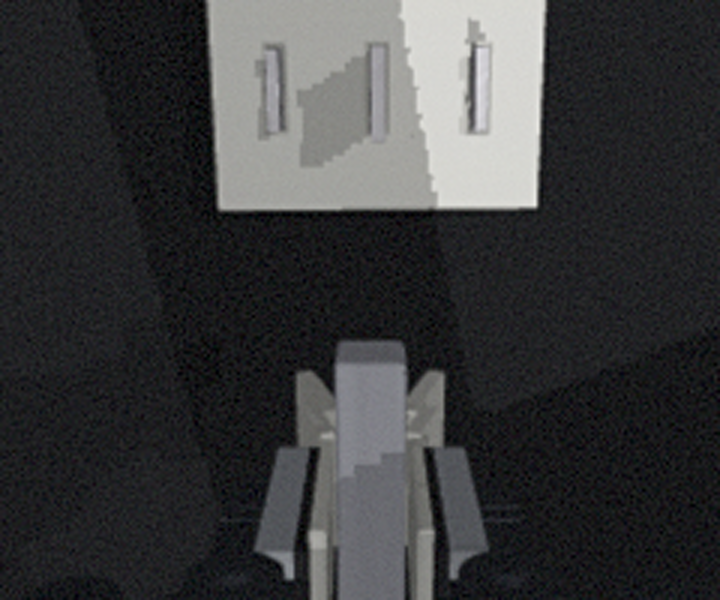

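```bash
python3 - <<'E'
import cv2
s=cv2.imread('pics/w4.png')
cv2.imwrite('pics/w4y.png',cv2.resize(s[70:170,260:390],None,fx=6,fy=6,interpolation=cv2.INTER_CUBIC))
E
```

```text
(no output)
```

View pics/w4y.png

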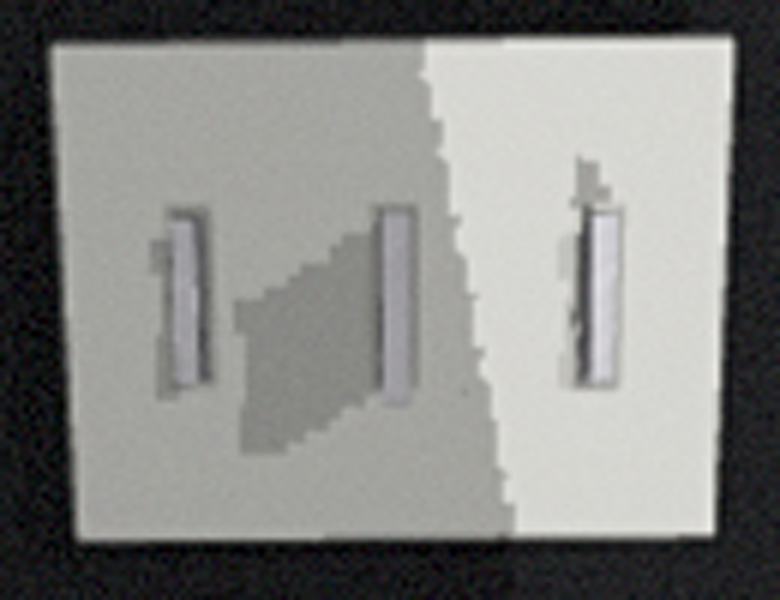

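```bash
python3 - <<'E'
from h import *
import pickle
c,o=pickle.load(open('w4.pkl','rb'))
f=lambda u,v,z:atz(c,260+u/6,70+v/6,z)[:2]
for n,pts,z in [('plate',[(381,210),(411,210),(411,404),(386,404)],.095),('rack',[(50,44),(736,38),(716,537),(77,541)],.04),('sL',[(168,218),(197,215),(203,385),(176,387)],.05),('sR',[(592,210),(620,210),(616,384),(586,384)],.05)]:
    p=np.array([f(u,v,z) for u,v in pts]); print(n,p.round(4).tolist(),p.mean(0).round(4))
# held clip block top end edge (far): zoom w4z/3+(200,90)
g=lambda u,v,z:atz(c,200+u/3,90+v/3,z)[:2]
zb=o['eef_pos'][2]-.0539-.025+.007
print('blk far edge',g(337,362,zb),g(405,362,zb),zb)
R=lambda q:None
w,x,y,z_=o['eef_rot'];print(np.degrees(np.arctan2(2*(x*y+w*z_),1-2*(y*y+z_*z_))),ctrl.get_obs()['eef_pos'])
E
```

```text
plate [[0.4512, 0.3292], [0.4515, 0.3251], [0.4256, 0.3228], [0.4253, 0.3263]] [0.4384 0.3259]
rack [[0.473, 0.3845], [0.4833, 0.2746], [0.4032, 0.2668], [0.393, 0.3771]] [0.4381 0.3257]
sL [[0.4478, 0.3631], [0.4487, 0.3585], [0.4222, 0.356], [0.4215, 0.3604]] [0.435  0.3595]
sR [[0.4548, 0.2956], [0.4552, 0.2912], [0.4281, 0.2885], [0.4277, 0.2934]] [0.4415 0.2922]
blk far edge [0.39998615 0.33037776] [0.40091859 0.31944268] 0.21668864025767418
-85.20075624544332 [0.37577081 0.32388081 0.28858864]
```

Emit:
{"name": "move_arm", "arguments": {"rows": "0.28 -3 0 0 0 0 0;0 -3.26 0 0 0 -0.6 0;0 0 3 0 0 0 0;0 0 3 0 0 0 0;0 0 0 0 0 0 0;0 0 0 0 0 0 0;0 0 0 0 0 0 0"}}

```text
time_s: 8.5
eef_pos: [0.4393, 0.3274, 0.2309]
eef_rot: [-0.001, 0.74, -0.673, 0.001]
wrist_force: [-0.4, 0.3, -0.2]
opening: 0.194
```

```bash
python3 - <<'E'
from h import *
import pickle
c=snap('wrist','w5.png'); o=ctrl.get_obs(); pickle.dump((c,o),open('w5.pkl','wb'))
print(o['eef_pos'],o['eef_rot'],o['time_s'],o['opening'],o['wrist_force'])
cv2.imwrite('pics/w5z.png',cv2.resize(c['color'][140:340,200:440],None,fx=3,fy=3,interpolation=cv2.INTER_CUBIC))
s=snap('scene','s5.png')['color']
p=proj(ctrl.camera('scene'),[.438,.326,.1]).astype(int);print(p)
cv2.imwrite('pics/s5z.png',cv2.resize(s[p[1]-60:p[1]+60,p[0]-80:p[0]+80],None,fx=5,fy=5,interpolation=cv2.INTER_CUBIC))
E
```

```text
[0.4393473  0.32760666 0.23101759] [-1.55347960e-03  7.40000921e-01 -6.72603704e-01  6.94021804e-04] 8.55 0.1975606390321857 [ 0.08781326 -0.82397961 -0.05963337]
[374 155]
```

View pics/w5z.png

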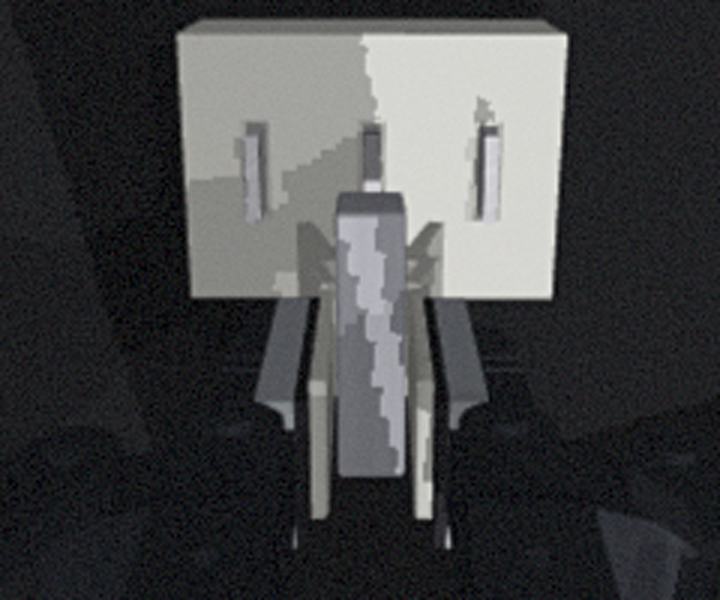

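View pics/s5z.png

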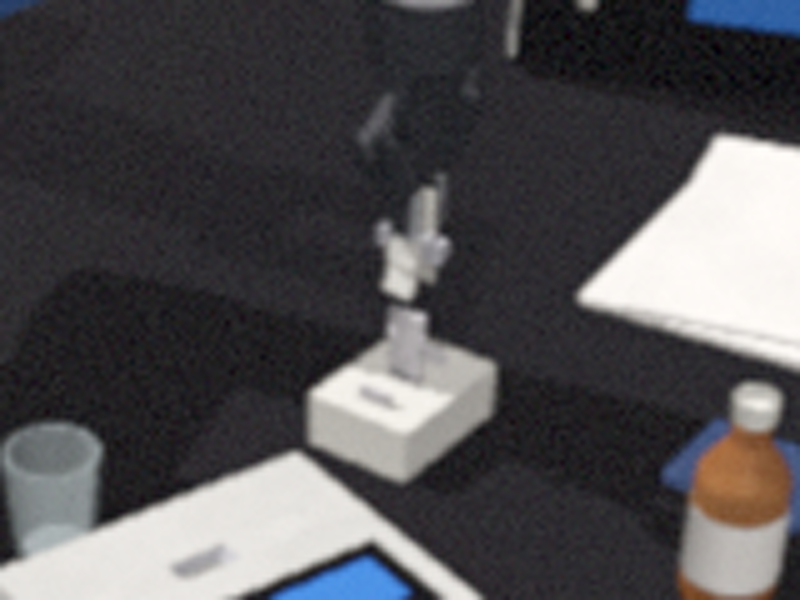

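Emit:
{"name": "move_arm", "arguments": {"rows": "0 0 1.5 0 0 0 0;0 0 1.5 0 0 0 0;0 0 1 0 0 0 0;0 0 0.4 0 0 0 0;0 0 0 0 0 0 0;0 0 0 0 0 0 0"}}

```text
time_s: 9.25
eef_pos: [0.4384, 0.3275, 0.1846]
eef_rot: [0.0, 0.74, -0.672, -0.0]
wrist_force: [0.6, 0.6, -0.2]
opening: 0.199
```

```bash
python3 - <<'E'
from h import *
c=snap('wrist','w6.png'); o=ctrl.get_obs()
print(o['eef_pos'],o['time_s'],o['opening'],o['wrist_force'])
cv2.imwrite('pics/w6z.png',cv2.resize(c['color'][140:340,200:440],None,fx=3,fy=3,interpolation=cv2.INTER_CUBIC))
s=snap('scene','s6.png')['color']
p=[374,155]
cv2.imwrite('pics/s6z.png',cv2.resize(s[p[1]-40:p[1]+40,p[0]-50:p[0]+50],None,fx=7,fy=7,interpolation=cv2.INTER_CUBIC))
E
```

```text
[0.43839765 0.32750903 0.18482185] 9.3 0.19974499728631687 [-0.34428572 -0.08366672 -0.29292965]
```

View pics/w6z.png

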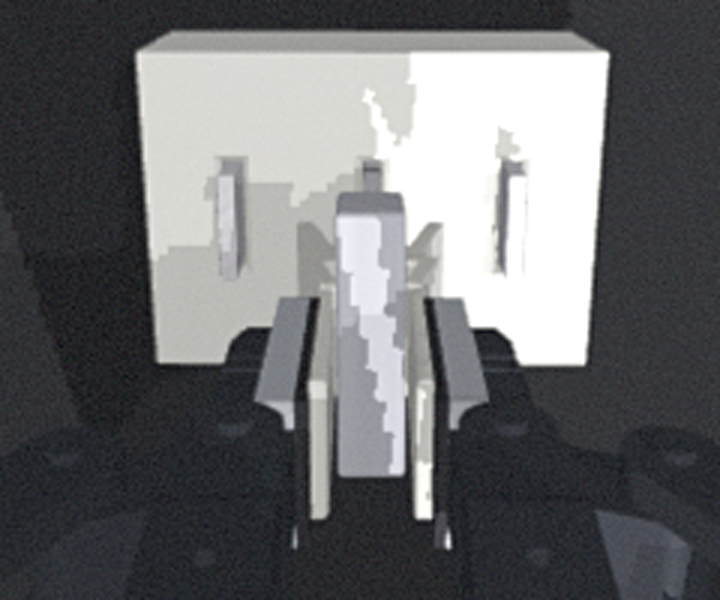

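View pics/s6z.png

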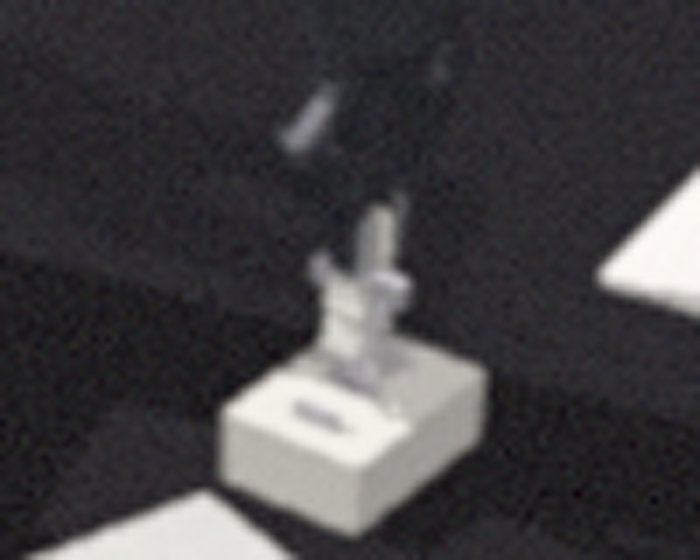

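Emit:
{"name": "move_arm", "arguments": {"rows": "0 0 0 0 0 0 0.3;0 0 0 0 0 0 0.4;0 0 0 0 0 0 0.5;0 0 0 0 0 0 0.6;0 0 0 0 0 0 0.75;0 0 0 0 0 0 0.75;0 0 0 0 0 0 0.75;0 0 0 0 0 0 0.75;0 0 0 0 0 0 0.75;0 0 0 0 0 0 0.75"}}

```text
time_s: 10.35
eef_pos: [0.4384, 0.3275, 0.1849]
eef_rot: [-0.0, 0.74, -0.672, -0.0]
wrist_force: [-0.9, 0.5, 0.3]
opening: 0.75
```

```bash
python3 - <<'E'
from h import *
c=snap('wrist','w7.png'); o=ctrl.get_obs()
print(o['eef_pos'],o['time_s'],o['opening'],o['wrist_force'])
cv2.imwrite('pics/w7z.png',cv2.resize(c['color'][140:340,200:440],None,fx=3,fy=3,interpolation=cv2.INTER_CUBIC))
s=snap('scene','s7.png')['color']
p=[374,155]
cv2.imwrite('pics/s7z.png',cv2.resize(s[p[1]-40:p[1]+40,p[0]-50:p[0]+50],None,fx=7,fy=7,interpolation=cv2.INTER_CUBIC))
E
```

```text
[0.4383421  0.32747641 0.18486607] 10.4 0.7513094168445725 [ 0.19750971 -0.07050981  0.00185188]
```

View pics/w7z.png

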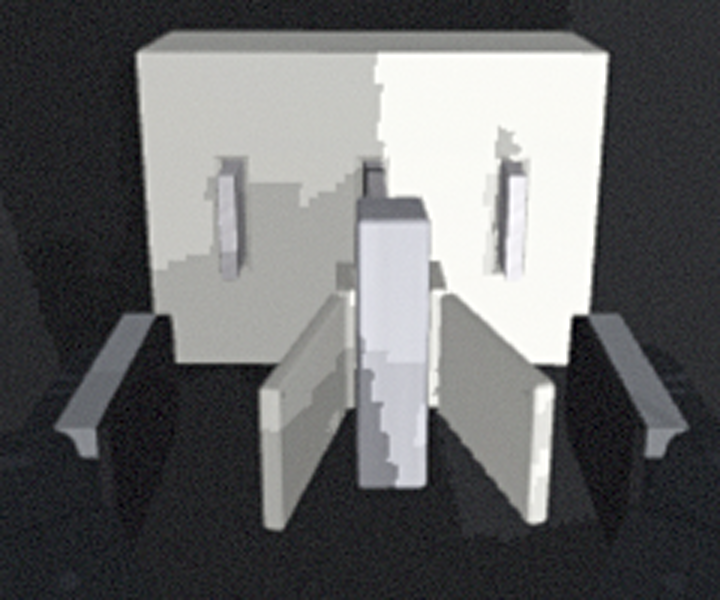

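View pics/s7z.png

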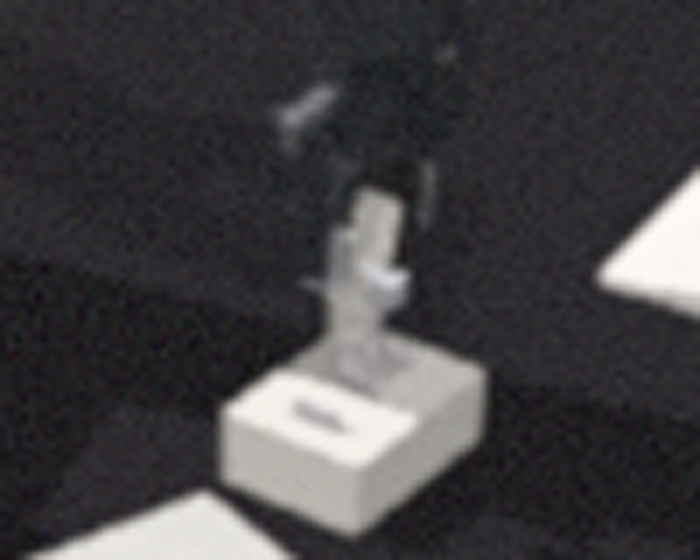

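The clip is bitten on the tall plate. The plate leans a little within its pocket clearance: the block centre is at zoom u=394, the pocket at 373. Next I back off upward, turn 90° and look again.

Emit:
{"name": "move_arm", "arguments": {"rows": "0 0 -1.5 0 0 0 0.75;0 0 -3 0 0 0 0.8;0 0 -3 0 0 0 1;0 0 -1 0 0 0 1;0 0 0 0 0 -8.2 1;0 0 0 0 0 -8.2 1;0 0 0 0 0 -8.2 1;0 0 0 0 0 -8.2 1;0 0 0 0 0 -8.2 1;0 0 0 0 0 -8.2 1;0 0 0 0 0 -8.2 1;0 0 0 0 0 -8.2 1;0 0 0 0 0 -8.2 1;0 0 0 0 0 -8.2 1;0 0 0 0 0 -8.0 1;0 0 0 0 0 0 1;0 0 0 0 0 0 1;0 0 0 0 0 0 1"}}

```text
time_s: 12.25
eef_pos: [0.4383, 0.3274, 0.2699]
eef_rot: [-0.0, 0.999, 0.046, -0.0]
wrist_force: [-0.8, 0.9, -0.5]
opening: 1.003
```

```bash
python3 - <<'E'
from h import *
import pickle
c=snap('wrist','w8.png'); o=ctrl.get_obs(); pickle.dump((c,o),open('w8.pkl','wb'))
print(o['eef_pos'],o['eef_rot'],o['time_s'],o['opening'],o['wrist_force'],o['q'])
cv2.imwrite('pics/w8z.png',cv2.resize(c['color'][120:270,220:420],None,fx=4,fy=4,interpolation=cv2.INTER_CUBIC))
E
```

```text
[0.43832129 0.32746346 0.26990612] [-4.92300850e-06  9.98904068e-01  4.68045247e-02 -1.56438512e-05] 12.3 1.0016153699902846 [ 0.44210242 -0.06082964  0.26684694] [4.24621628e-01 1.52051650e-01 1.71149071e+00 2.16122944e-05
 1.27807574e+00 3.30972131e-01]
```

View pics/w8.png

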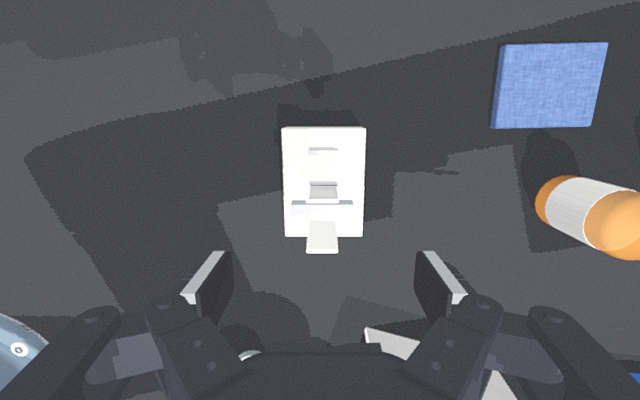

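View pics/w8z.png

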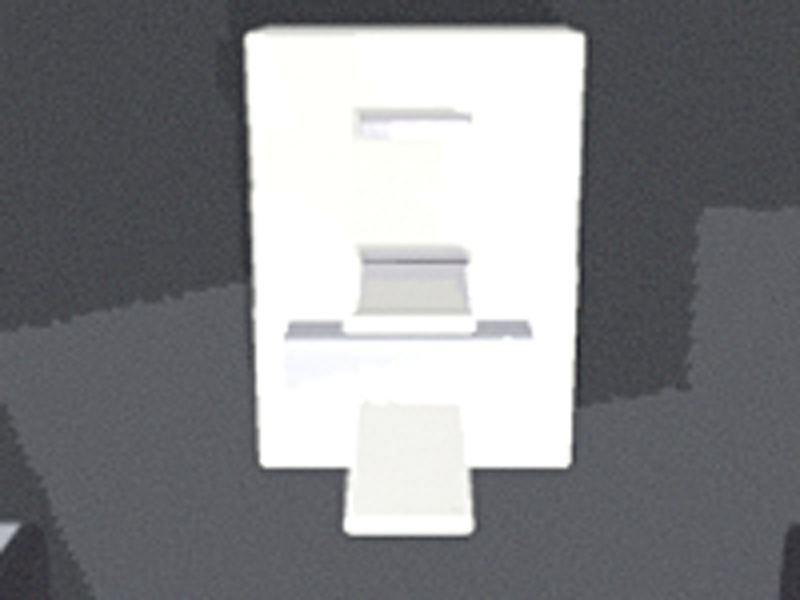

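```bash
python3 - <<'E'
from h import *
import pickle
c,o=pickle.load(open('w8.pkl','rb'))
f=lambda u,v,z:atz(c,220+u/4,120+v/4,z)[:2]
for z in (.142,.147,.152):
    a,b=f(409.5,533,z),f(409.5,317,z); print(z,a.round(4),b.round(4),np.hypot(*(a-b)).round(4),((a+b)/2).round(4), 'w',np.hypot(*(f(344,520,z)-f(475,520,z))).round(4))
for z in (.108,.112,.117): print(z,f(287,337,z).round(4),f(532,337,z).round(4),(f(287,337,z)+f(532,337,z))/2)
E
```

```text
0.142 [0.4405 0.3011] [0.4368 0.3406] 0.0396 [0.4386 0.3208] w 0.023
0.147 [0.4402 0.3035] [0.4367 0.342 ] 0.0386 [0.4385 0.3228] w 0.0225
0.152 [0.44  0.306] [0.4365 0.3434] 0.0376 [0.4383 0.3247] w 0.0219
0.108 [0.4139 0.3245] [0.462 0.329] [0.43794089 0.32677158]
0.112 [0.4142 0.3258] [0.4615 0.3302] [0.43784164 0.32798619]
0.117 [0.4146 0.3273] [0.4608 0.3317] [0.43771758 0.32950445]
```

Emit:
{"name": "move_arm", "arguments": {"rows": "0 0.55 2.5 0 0 0 1;0 0 3 0 0 0 1;0 0 3 0 0 0 1;0 0 1.6 0 0 0 1;0 0 0.5 0 0 0 1;0 0 0 0 0 0 1;0 0 0 0 0 0 1"}}

```text
time_s: 13.0
eef_pos: [0.4396, 0.3223, 0.165]
eef_rot: [-0.0, 0.999, 0.048, 0.001]
wrist_force: [0.6, -0.7, -0.4]
opening: 1.0
```

```bash
python3 - <<'E'
from h import *
c=snap('wrist','w9.png'); o=ctrl.get_obs()
print(o['eef_pos'],o['eef_rot'],o['time_s'],o['opening'],o['wrist_force'])
E
```

```text
[0.43971399 0.32239313 0.16527946] [-4.34836745e-04  9.98859224e-01  4.77366473e-02  1.12914774e-03] 13.05 0.9976737880106769 [ 0.33076346  0.15465801 -0.67061857]
```

View pics/w9.png

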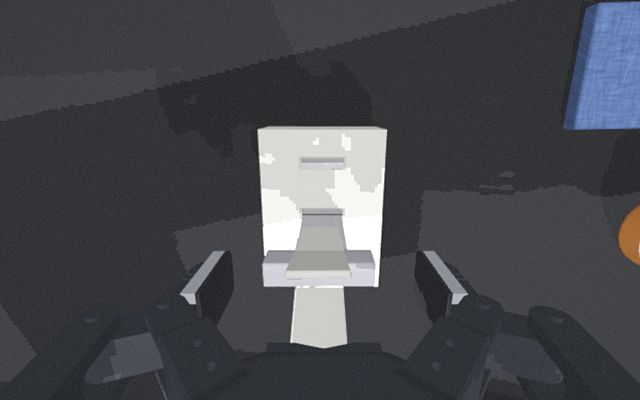

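Emit:
{"name": "move_arm", "arguments": {"rows": "-0.15 0 0 0 0 0 1;0 0 0 0 0 0 0.8;0 0 0 0 0 0 0;0 0 0 0 0 0 0;0 0 0 0 0 0 0;0 0 0 0 0 0 0;0 0 0 0 0 0 0;0 0 0 0 0 0 0;0 0 0 0 0 0 0;0 0 0 0 0 0 0"}}

```text
time_s: 14.05
eef_pos: [0.4377, 0.322, 0.1643]
eef_rot: [-0.0, 0.999, 0.048, 0.0]
wrist_force: [-1.0, 0.2, 5.5]
opening: 0.57
```

```bash
python3 - <<'E'
from h import *
c=snap('wrist','w10.png'); o=ctrl.get_obs()
print(o['eef_pos'],o['eef_rot'],o['time_s'],o['opening'],o['wrist_force'],o['torque'])
E
```

```text
[0.43771717 0.32199106 0.16433564] [-1.64834978e-04  9.98853929e-01  4.78605768e-02  4.08174380e-04] 14.1 0.5656869331556118 [-1.15674142 -0.01941911  4.50052588] [-0.06803811  0.10528946 -0.00014357]
```

View pics/w10.png

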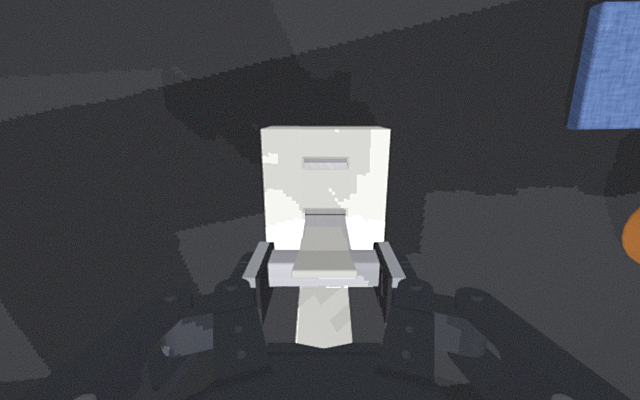

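Emit:
{"name": "move_arm", "arguments": {"rows": "0 0 -0.5 0 0 0 0;0 0 -1 0 0 0 0;0 0 -1 0 0 0 0;0 0 -1 0 0 0 0;0 0 -1 0 0 0 0;0 0 -1.5 0 0 0 0;0 0 -2 0 0 0 0;0 0 -2 0 0 0 0;0 0 -2 0 0 0 0;0 0 -2 0 0 0 0;0 0 0 0 0 0 0;0 0 0 0 0 0 0;0 0 0 0 0 0 0"}}

```text
time_s: 15.4
eef_pos: [0.4368, 0.3216, 0.3026]
eef_rot: [0.0, 0.999, 0.048, -0.001]
wrist_force: [0.2, -0.1, -1.4]
opening: 0.572
```

```bash
python3 - <<'E'
from h import *
c=snap('wrist','w11.png'); o=ctrl.get_obs()
print(o['eef_pos'],o['eef_rot'],o['time_s'],o['opening'],o['wrist_force'],o['torque'])
k=ctrl.camera('scene'); s=k['color'];p=proj(k,[.438,.322,.2]).astype(int);print(p)
cv2.imwrite('pics/s11z.png',cv2.resize(s[p[1]-60:p[1]+60,p[0]-80:p[0]+80],None,fx=5,fy=5,interpolation=cv2.INTER_CUBIC))
E
```

```text
[0.43675968 0.32156737 0.30247109] [ 4.20764778e-04  9.98852821e-01  4.78699591e-02 -1.15439567e-03] 15.45 0.5665315772324445 [ 0.17291631  0.21581704 -1.88099902] [0.04956428 0.00108154 0.02926884]
[375 129]
```

View pics/w11.png

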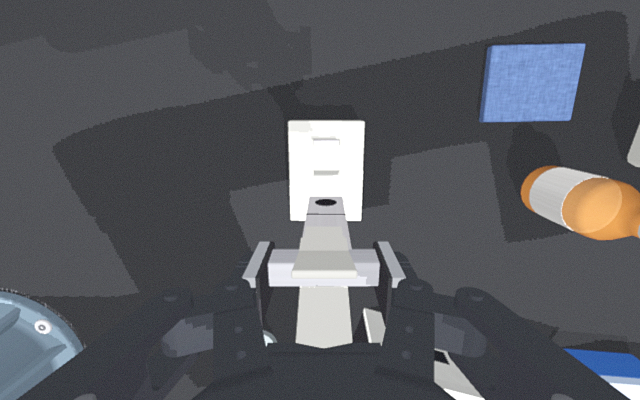

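View pics/s11z.png

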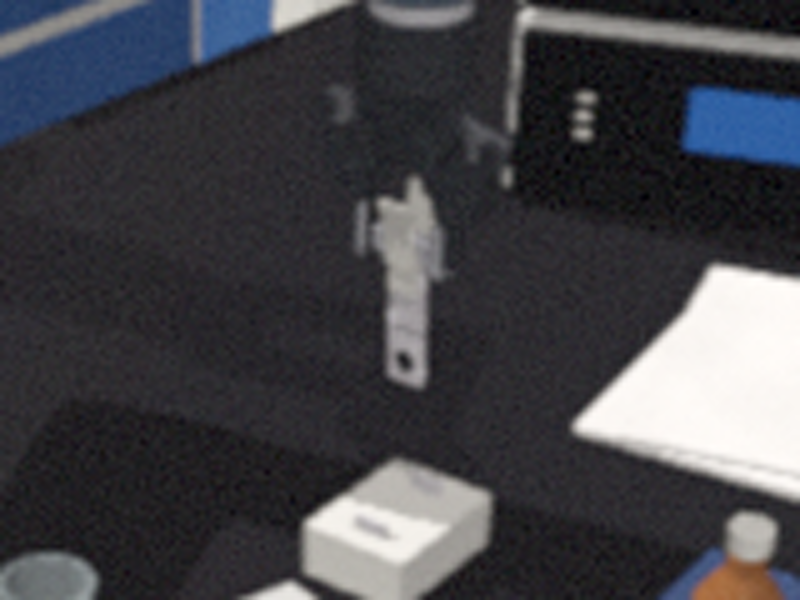

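```bash
python3 - <<'E'
from h import *
from scipy.spatial.transform import Rotation as Ro
c=snap('wrist','w12.png'); o=ctrl.get_obs()
cv2.imwrite('pics/w12z.png',cv2.resize(c['color'][180:300,240:400],None,fx=5,fy=5,interpolation=cv2.INTER_CUBIC))
q=o['eef_rot']; R=Ro.from_quat([q[1],q[2],q[3],q[0]]).as_matrix()
T=lambda p: proj(c,o['eef_pos']+R@np.array(p))
print('blk far top corners', T([-.025,-.006,.0539-.007]),T([.025,-.006,.0539-.007]),'bottom',T([-.025,-.006,.0539+.007]))
for a in (-6,-3,0,3,6):
    s,co=np.sin(np.radians(a)),np.cos(np.radians(a))
    for dz in (-.003,0,.003):
        print(a,dz,[T([x,s*l,.0539+dz+co*l]).round(1).tolist() for l in (.063,.103) for x in (-.013,.013)])
print(o['time_s'])
E
```

```text
blk far top corners [263.46694662 268.58152639] [381.95317881 268.69879621] bottom [269.11994361 253.76595906]
-6 -0.003 [[302.4, 215.6], [343.6, 215.7], [305.8, 193.0], [340.4, 193.1]]
-6 0 [[302.7, 214.1], [343.3, 214.1], [306.0, 192.0], [340.2, 192.0]]
-6 0.003 [[303.0, 212.6], [343.0, 212.6], [306.2, 191.0], [340.0, 191.1]]
-3 -0.003 [[302.5, 220.4], [343.5, 220.4], [305.9, 199.7], [340.2, 199.8]]
-3 0 [[302.8, 218.8], [343.2, 218.8], [306.1, 198.7], [340.0, 198.7]]
-3 0.003 [[303.1, 217.3], [342.9, 217.3], [306.3, 197.6], [339.8, 197.6]]
0 -0.003 [[302.6, 225.2], [343.4, 225.3], [306.0, 206.5], [340.1, 206.5]]
0 0 [[302.9, 223.6], [343.1, 223.6], [306.2, 205.3], [339.9, 205.4]]
0 0.003 [[303.2, 222.0], [342.8, 222.0], [306.4, 204.2], [339.7, 204.2]]
3 -0.003 [[302.7, 230.1], [343.3, 230.1], [306.1, 213.3], [340.0, 213.3]]
3 0 [[303.0, 228.4], [343.0, 228.4], [306.3, 212.0], [339.8, 212.0]]
3 0.003 [[303.3, 226.7], [342.7, 226.7], [306.5, 210.8], [339.6, 210.8]]
6 -0.003 [[302.7, 235.0], [343.2, 235.1], [306.2, 220.0], [339.9, 220.1]]
6 0 [[303.0, 233.2], [342.9, 233.3], [306.4, 218.7], [339.7, 218.8]]
6 0.003 [[303.3, 231.5], [342.7, 231.5], [306.6, 217.5], [339.5, 217.5]]
15.55
```

View pics/w12z.png

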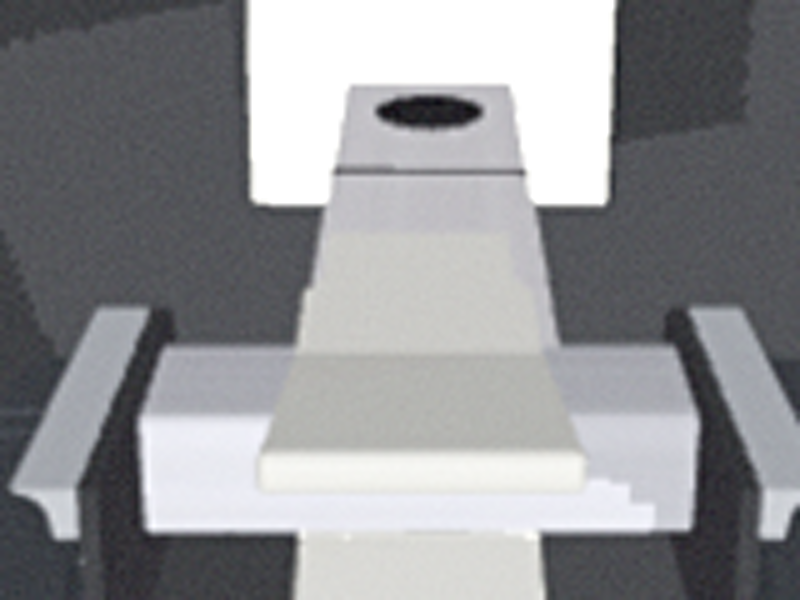

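```bash
cat > fit.py <<'E'
from h import *
from scipy.spatial.transform import Rotation as Ro
from scipy.optimize import least_squares
def fit(c,o,obs,ins=.013,yp=-.002):
    q=o['eef_rot']; R=Ro.from_quat([q[1],q[2],q[3],q[0]]).as_matrix()
    def body(p,pts): # tool axes: z down
        return (Ro.from_rotvec(p[3:6]).as_matrix()@np.array(pts).T).T+p[:3]
    pts=[k[0] for k in obs]; uv=np.array([k[1] for k in obs])
    def res(p):
        return (np.array([proj(c,o['eef_pos']+R@b) for b in body(p,pts)])-uv).ravel()
    s=least_squares(res,[0,0,.054,0,0,0],x_scale=[.01,.01,.01,.1,.1,.1])
    return s.x, res(s.x).reshape(-1,2), R, body
E
python3 - <<'E'
from fit import *
c=ctrl.camera('wrist'); o=ctrl.get_obs()
Z=lambda u,v:(240+u/5,180+v/5)
L,F=.063,.103
obs=[((-.025,-.006,-.007),Z(142,415)),((.025,-.006,-.007),Z(697,415)),((-.025,.006,-.007),Z(145,531)),((.025,.006,-.007),Z(694,531)),
((-.025,-.006,.007),Z(160,346)),((.025,-.006,.007),Z(680,346)),
((-.013,-.002,L),Z(334,172)),((.013,-.002,L),Z(525,172)),((-.013,-.002,F),Z(349,86)),((.013,-.002,F),Z(512,86))]
x,r,R,body=fit(c,o,obs)
print(x[:3].round(4),np.degrees(x[3:]).round(2)); print(r.round(1).tolist())
p=body(x,[(0,0,L),(0,0,F)]); print('tool',p.round(4)); print('world',(o['eef_pos']+(R@p.T).T).round(4), o['eef_pos'],o['eef_rot'],o['wrist_force'],o['time_s'])
E
```

```text
[0.0005 0.0009 0.0612] [ 2.07  1.1  -0.66]
[[-0.9, 0.1], [0.5, 0.2], [0.3, 0.1], [-0.1, 0.3], [1.0, -0.6], [-0.6, -0.7], [-0.7, 0.7], [0.1, 0.6], [-0.0, -0.3], [0.3, -0.4]]
tool [[ 0.0017 -0.0014  0.1241]
 [ 0.0025 -0.0029  0.1641]]
world [[0.4384 0.3231 0.1787]
 [0.439  0.3246 0.1388]] [0.43703325 0.32166898 0.30283912] [ 3.23259607e-04  9.98854331e-01  4.78452861e-02 -8.65836027e-04] [ 0.70973717  0.56559827 -1.3413521 ] 15.6
```

Emit:
{"name": "move_arm", "arguments": {"rows": "0.7 1.9 -0.2 0 0 0 0;1.4 3.6 -0.2 0 0 0 0;1.4 3.6 -0.2 0 0 0 0;1.4 3.6 -0.2 0 0 0 0;1.4 3.6 -0.2 0 0 0 0;1.4 3.6 0 0 0 0 0;1.4 3.6 0 0 0 0 0;1.4 3.6 0 0 0 0 0;1.4 3.6 0 0 0 0 0;1.0 2.3 0 0 0 0 0;0.5 0.8 0 0 0 0 0"}}

```text
time_s: 16.7
eef_pos: [0.6038, -0.0043, 0.3131]
eef_rot: [0.0, 0.999, 0.046, -0.0]
wrist_force: [0.4, 0.2, -1.0]
opening: 0.561
```

Emit:
{"name": "move_arm", "arguments": {"rows": "0 0 0 0 0 -5 0;0 0 0 0 0 -8 0;0 0 0 0 0 -8 0;0 0 0 0 0 -8 0;0 0 0 0 0 -8 0;0 0 0 0 0 -8 0;0 0 0 0 0 -8 0;0 0 0 0 0 -8 0;0 0 0 0 0 -7 0;0 0 0 0 0 -4.4 0;0 0 0 0 0 0 0;0 0 0 0 0 0 0;0 0 0 0 0 0 0;0 0 0 0 0 0 0"}}

```text
time_s: 18.1
eef_pos: [0.603, -0.0016, 0.3138]
eef_rot: [-0.0, 0.778, 0.628, -0.0]
wrist_force: [0.4, -0.3, -1.1]
opening: 0.568
```

```bash
python3 - <<'E'
from fit import *
import pickle
c=snap('wrist','w13.png'); o=ctrl.get_obs(); pickle.dump((c,o),open('w13.pkl','wb'))
print(o['eef_pos'],o['eef_rot'],o['time_s'],o['opening'],o['wrist_force'])
cv2.imwrite('pics/w13z.png',cv2.resize(c['color'][180:300,240:400],None,fx=5,fy=5,interpolation=cv2.INTER_CUBIC))
E
```

```text
[ 0.60307705 -0.0016692   0.31388704] [-3.72548845e-05  7.77954325e-01  6.28320831e-01 -1.02865236e-07] 18.15 0.5742000473341582 [-0.15042165  0.87647885 -1.08875898]
```

View pics/w13.png

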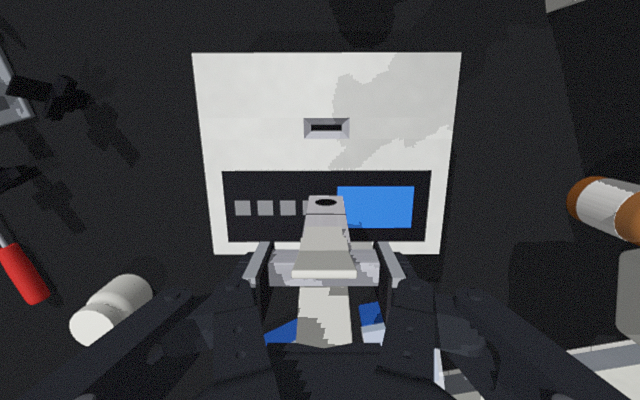

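View pics/w13z.png

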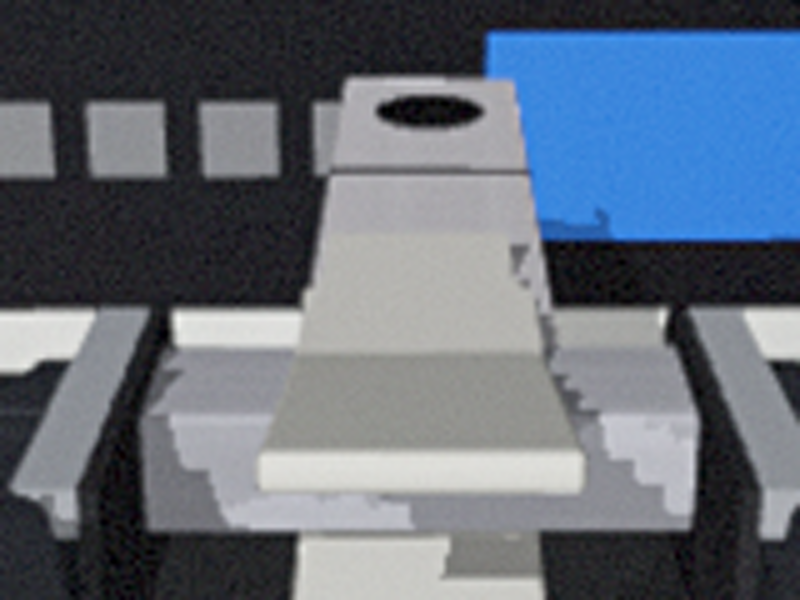

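```bash
python3 - <<'E'
from fit import *
import pickle
c,o=pickle.load(open('w13.pkl','rb'))
cv2.imwrite('pics/w13y.png',cv2.resize(c['color'][100:160,280:375],None,fx=8,fy=8,interpolation=cv2.INTER_CUBIC))
Z=lambda u,v:(240+u/5,180+v/5)
for ins in (.013,.017,.021):
  L,F=.050+ins,.090+ins
  obs=[((-.025,-.006,-.007),Z(142,415)),((.025,-.006,-.007),Z(697,415)),((-.025,.006,-.007),Z(145,531)),((.025,.006,-.007),Z(694,531)),
((-.013,-.002,L),Z(330,171)),((.013,-.002,L),Z(529,171)),((-.013,-.002,F),Z(343,78)),((.013,-.002,F),Z(517,78))]
  x,r,R,body=fit(c,o,obs)
  print(ins,x[:3].round(4),np.degrees(x[3:]).round(2),np.abs(r).mean()); print(r.round(1).tolist())
  p=body(x,[(0,0,L),(0,0,F)]); print('tool',p.round(4)); print('world',(o['eef_pos']+(R@p.T).T).round(4))
E
```

```text
0.013 [-0.0005  0.0004  0.0613] [ 2.6   1.11 -0.62] 0.3215183211001307
[[-0.7, 0.1], [0.5, 0.1], [0.5, -0.2], [-0.2, 0.1], [0.1, -0.0], [-0.7, -0.1], [1.1, 0.1], [-0.7, -0.0]]
tool [[ 0.0007 -0.0025  0.1242]
 [ 0.0015 -0.0043  0.1642]]
world [[ 6.008e-01 -4.000e-04  1.897e-01]
 [ 5.992e-01  7.000e-04  1.497e-01]]
0.017 [-0.0005  0.0005  0.0613] [ 1.77  1.08 -0.6 ] 0.532823599817128
[[-0.6, 0.0], [0.5, 0.1], [0.5, 0.0], [-0.2, 0.2], [0.5, -0.6], [-1.0, -0.8], [1.4, 0.6], [-1.0, 0.4]]
tool [[ 0.0008 -0.0016  0.1282]
 [ 0.0015 -0.0028  0.1682]]
world [[ 6.017e-01 -6.000e-04  1.856e-01]
 [ 6.007e-01  4.000e-04  1.457e-01]]
0.021 [-0.0005  0.0006  0.0613] [ 1.01  1.06 -0.58] 0.7487864645176927
[[-0.6, 0.0], [0.4, 0.0], [0.5, 0.2], [-0.1, 0.4], [0.9, -1.2], [-1.4, -1.3], [1.7, 1.0], [-1.3, 0.9]]
tool [[ 0.0008 -0.0006  0.1323]
 [ 0.0016 -0.0013  0.1723]]
world [[ 6.026e-01 -7.000e-04  1.816e-01]
 [ 6.021e-01  2.000e-04  1.416e-01]]
```

View pics/w13y.png

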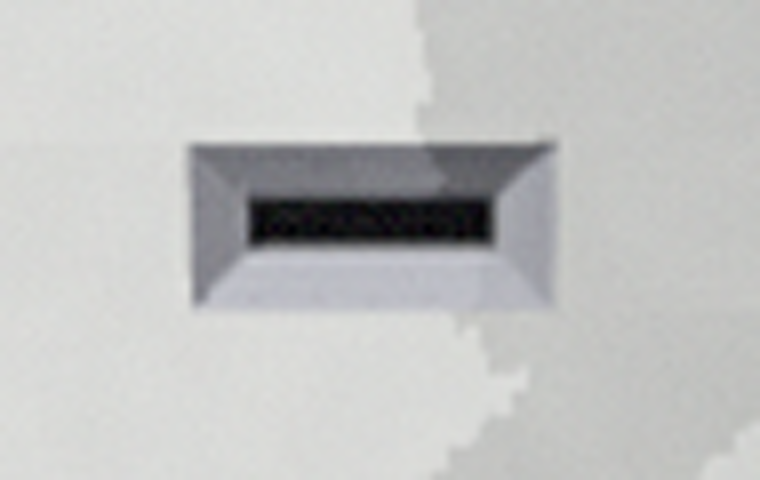

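```bash
python3 - <<'E'
from fit import *
import pickle
c,o=pickle.load(open('w13.pkl','rb'))
f=lambda u,v,z:atz(c,280+u/8,100+v/8,z)[:2]
p=np.array([f(*k,.110) for k in [(189,144),(556,144),(553,306),(194,306)]]);print(p.round(4).tolist(),p.mean(0))
t=np.array([f(*k,.104) for k in [(248,199),(492,199),(494,244),(248,244)]]);print(t.round(4).tolist(),t.mean(0))
d=p[1]-p[0]+p[2]-p[3];print(np.degrees(np.arctan2(d[1],d[0])), np.linalg.norm(d)/2)
q=o['eef_rot'];R=Ro.from_quat([q[1],q[2],q[3],q[0]]).as_matrix();print(R.round(4))
s=np.r_[p.mean(0),.11]
print('slot in tool',R.T@(s-o['eef_pos']))
E
```

```text
[[0.5361, -0.0054], [0.5444, 0.0332], [0.5612, 0.0297], [0.5529, -0.0088]] [0.54862444 0.01218272]
[[0.5432, -0.0007], [0.5489, 0.0257], [0.5537, 0.0249], [0.548, -0.0018]] [0.54844132 0.01200169]
77.88655829581563 0.0394202111263433
[[ 2.104e-01  9.776e-01 -0.000e+00]
 [ 9.776e-01 -2.104e-01  1.000e-04]
 [ 0.000e+00 -1.000e-04 -1.000e+00]]
slot in tool [ 0.00207403 -0.05613636  0.2038904 ]
```

Emit:
{"name": "move_arm", "arguments": {"rows": "0.18 -2.8 0 0 0 0 0;0.18 -3.05 0 0 0 0 0;0 0 0 -2 -1 0 0;0 0 1.5 0 0 0 0;0 0 1.8 0 0 0 0;0 0 0 0 0 0 0;0 0 0 0 0 0 0;0 0 0 0 0 0 0"}}

```text
time_s: 18.95
eef_pos: [0.5483, 0.013, 0.2813]
eef_rot: [0.019, 0.778, 0.628, 0.004]
wrist_force: [-0.4, 0.3, -1.1]
opening: 0.564
```

```bash
python3 - <<'E'
from fit import *
import pickle
c=snap('wrist','w14.png'); o=ctrl.get_obs(); 
k=snap('top','t14.png'); s=snap('scene','s14.png');pickle.dump((c,o,k,s),open('w14.pkl','wb'))
print(o['eef_pos'],o['eef_rot'],o['time_s'],o['opening'],o['wrist_force'])
cv2.imwrite('pics/w14z.png',cv2.resize(c['color'][150:300,240:400],None,fx=5,fy=4,interpolation=cv2.INTER_CUBIC))
p=proj(s,[.548,.012,.13]).astype(int);print(p)
cv2.imwrite('pics/s14z.png',cv2.resize(s['color'][p[1]-45:p[1]+35,p[0]-50:p[0]+50],None,fx=7,fy=7,interpolation=cv2.INTER_CUBIC))
E
```

```text
[0.54828225 0.01297942 0.28155988] [0.01939665 0.77770437 0.62831451 0.00453338] 19.0 0.5711470392476606 [-0.12366887  0.67558823 -0.49056902]
[333 201]
```

View pics/w14z.png

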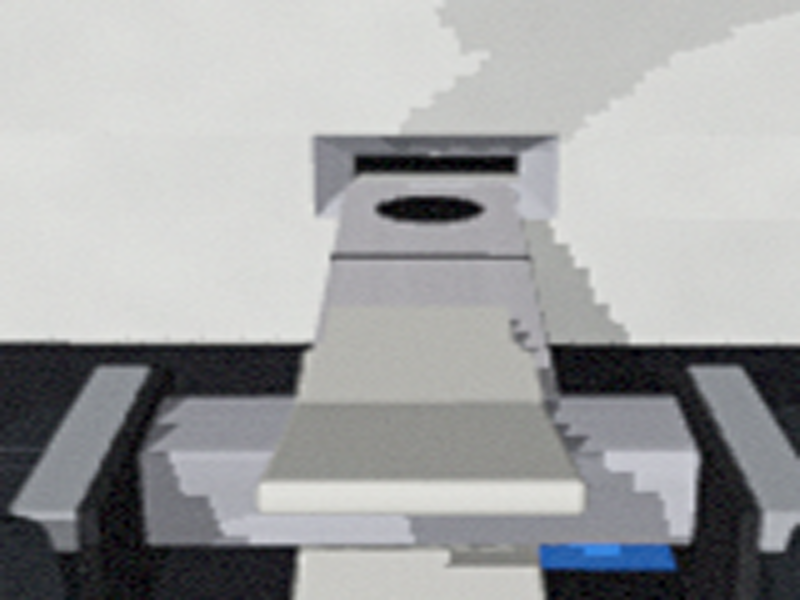

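View pics/s14z.png

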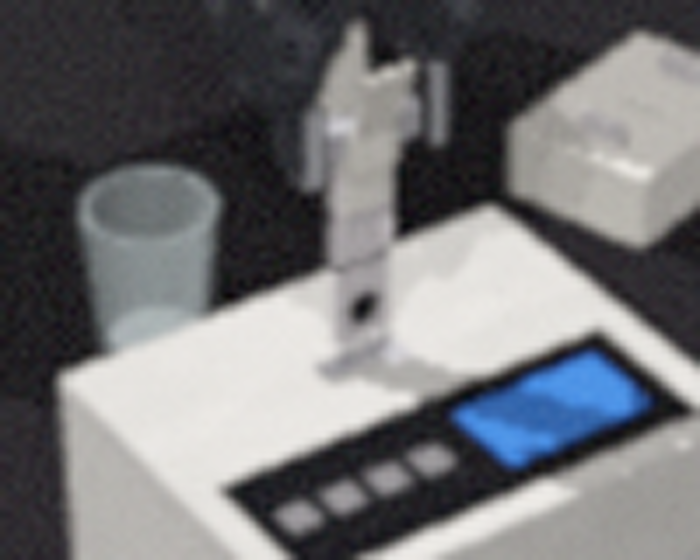

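```bash
python3 - <<'E'
from fit import *
import pickle
c,o,k,s=pickle.load(open('w14.pkl','rb'))
Z=lambda u,v:(240+u/5,150+v/4)
w=lambda u,v,z:atz(c,*Z(u,v),z)
yd=np.array([.2104,.9776]); xd=np.array([.9776,-.2104])
far=(w(313,137,.11)+w(558,137,.11))[:2]/2; print('slot from mouth far edge',far+xd*.009)
th=(w(354,155,.104)+w(518,155,.104))[:2]/2; print('slot from throat far edge',th+xd*.003)
Y=lambda u,v:Z(u,v)
ins=.013;L,F=.050+ins,.090+ins
obs=[((-.025,-.006,-.007),Z(142,451)),((.025,-.006,-.007),Z(697,451)),((-.025,.006,-.007),Z(145,544)),((.025,.006,-.007),Z(694,544)),
((-.013,-.002,L),Z(330,257)),((.013,-.002,L),Z(530,257)),((-.013,-.002,F),Z(343,177)),((.013,-.002,F),Z(519,177))]
x,r,R,body=fit(c,o,obs)
p=body(x,[(0,0,L),(0,0,F)]);W=(o['eef_pos']+(R@p.T).T); print('world',W.round(4)); print(np.degrees(x[3:]),r.round(1).tolist())
print('tilt',(W[1]-W[0])/.04)
# top cam: foot/line projections and slot from top
print('top proj line,foot',[proj(k,q).round(1) for q in W],'slot', proj(k,[.5486,.0122,.11]),proj(k,[.544,.0103,.11]))
print('scene',[proj(s,q).round(1) for q in W],proj(s,[.5486,.0122,.11]),proj(s,[.544,.0103,.11]))
cv2.imwrite('pics/t14z.png',cv2.resize(k['color'][170:230,270:350],None,fx=9,fy=9,interpolation=cv2.INTER_CUBIC))
E
```

```text
slot from mouth far edge [0.54923433 0.01195576]
slot from throat far edge [0.54875479 0.01215058]
world [[0.5494 0.0113 0.1571]
 [0.5488 0.0116 0.1171]]
[ 2.95112058  1.19060275 -0.67351735] [[-0.7, 0.2], [0.5, 0.3], [0.6, -0.2], [-0.2, 0.1], [0.2, -0.7], [-0.7, -0.8], [1.3, 0.6], [-0.9, 0.5]]
tilt [-0.01473678  0.00638987 -0.99987099]
top proj line,foot [array([310.9, 195.4]), array([311.4, 197.4])] slot [311.2171848  197.77334835] [311.99312757 199.50751937]
scene [array([333.9, 193.9]), array([333.8, 205. ])] [333.94031254 206.82433421] [332.3530096  206.44888757]
```

View pics/t14z.png

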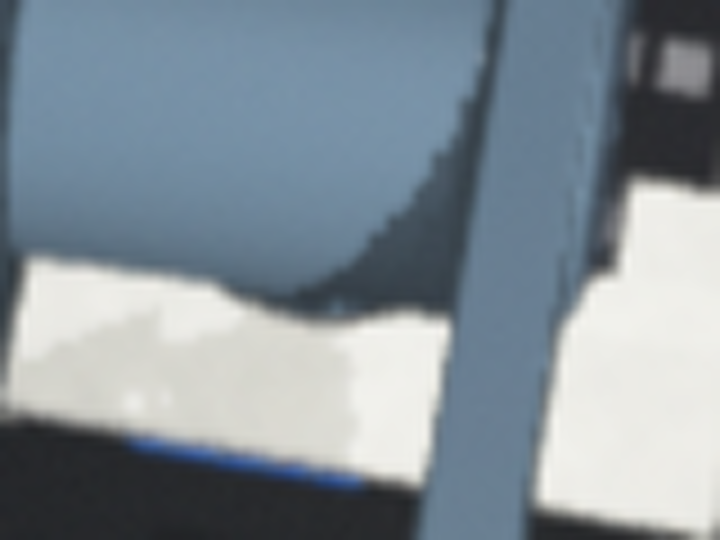

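Emit:
{"name": "move_arm", "arguments": {"rows": "0.01 -0.02 0.5 0 0 0 0;0.01 -0.02 0.5 0 0 0 0;0.01 -0.02 0.5 0 0 0 0;0.01 -0.02 0.5 0 0 0 0;0 0 0 0 0 0 0;0 0 0 0 0 0 0"}}

```text
time_s: 19.7
eef_pos: [0.5475, 0.0133, 0.2607]
eef_rot: [0.019, 0.778, 0.628, 0.004]
wrist_force: [0.7, -0.1, -1.2]
opening: 0.566
```

```bash
python3 - <<'E'
from fit import *
c=snap('wrist','w15.png'); o=ctrl.get_obs(); s=snap('scene','s15.png')
print(o['eef_pos'],o['eef_rot'],o['time_s'],o['opening'],o['wrist_force'],o['torque'])
a=cv2.resize(c['color'][150:300,240:400],None,fx=5,fy=4,interpolation=cv2.INTER_CUBIC)
cv2.imwrite('pics/w15z.png',a)
p=[333,201]
cv2.imwrite('pics/s15z.png',cv2.resize(s['color'][p[1]-45:p[1]+35,p[0]-50:p[0]+50],None,fx=7,fy=7,interpolation=cv2.INTER_CUBIC))
E
```

```text
[0.54761953 0.01325891 0.2609178 ] [0.01906676 0.7775984  0.62845833 0.00416076] 19.75 0.5660175612981935 [-1.14672322  0.07235953 -0.69966026] [-0.03398449 -0.01826523 -0.00829387]
```

View pics/w15z.png

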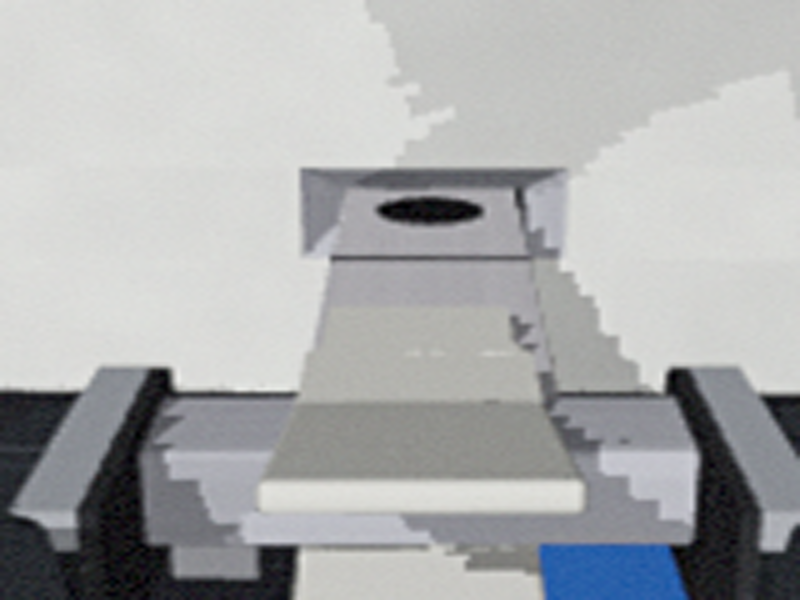

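View pics/s15z.png

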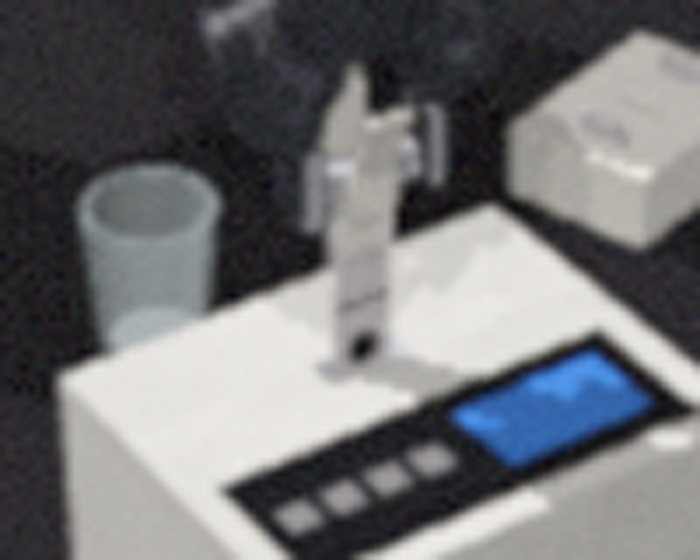

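Emit:
{"name": "move_arm", "arguments": {"rows": "0.01 -0.02 0.5 0 0 0 0;0.01 -0.02 0.5 0 0 0 0;0 0 0 0 0 0 0"}}

```text
time_s: 20.1
eef_pos: [0.547, 0.0134, 0.2498]
eef_rot: [0.018, 0.778, 0.628, 0.004]
wrist_force: [0.4, -0.4, -1.7]
opening: 0.571
```

Emit:
{"name": "move_arm", "arguments": {"rows": "0.01 -0.02 0.5 0 0 0 0;0.01 -0.02 0.5 0 0 0 0;0.01 -0.02 0.5 0 0 0 0;0 0 0 0 0 0 0;0 0 0 0 0 0 0"}}

```text
time_s: 20.6
eef_pos: [0.5474, 0.0134, 0.2357]
eef_rot: [0.019, 0.778, 0.628, 0.004]
wrist_force: [-0.1, -0.2, -0.1]
opening: 0.567
```

```bash
python3 - <<'E'
from fit import *
c=snap('wrist','w16.png'); o=ctrl.get_obs(); s=snap('scene','s16.png')
print(o['eef_pos'],o['eef_rot'],o['time_s'],o['opening'],o['wrist_force'],o['torque'])
cv2.imwrite('pics/w16z.png',cv2.resize(c['color'][150:300,240:400],None,fx=5,fy=4,interpolation=cv2.INTER_CUBIC))
p=[333,201]
cv2.imwrite('pics/s16z.png',cv2.resize(s['color'][p[1]-45:p[1]+35,p[0]-50:p[0]+50],None,fx=7,fy=7,interpolation=cv2.INTER_CUBIC))
E
```

```text
[0.54752232 0.01336694 0.23591274] [0.01905582 0.77761456 0.62843841 0.00419948] 20.65 0.566624302478699 [ 0.9002381  -0.76954597 -1.15445358] [ 0.01068095 -0.02938431 -0.03572337]
```

View pics/w16z.png

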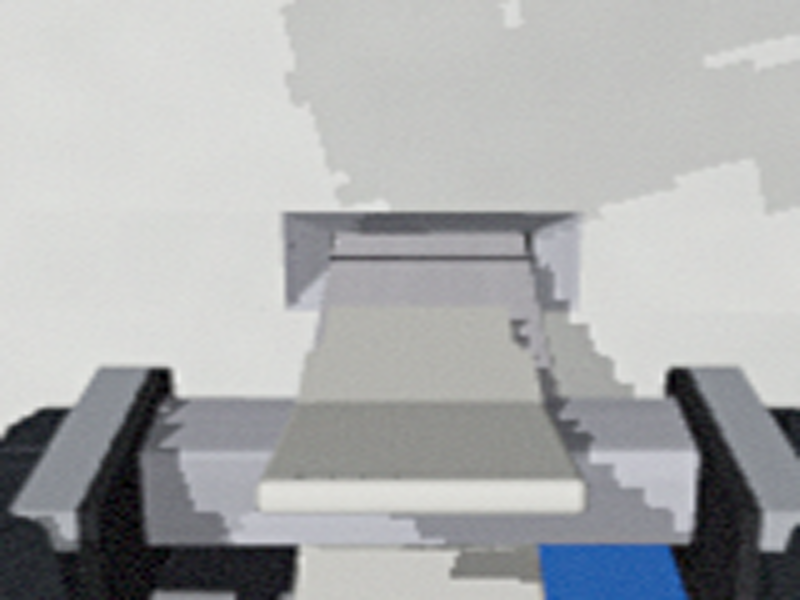

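View pics/s16z.png

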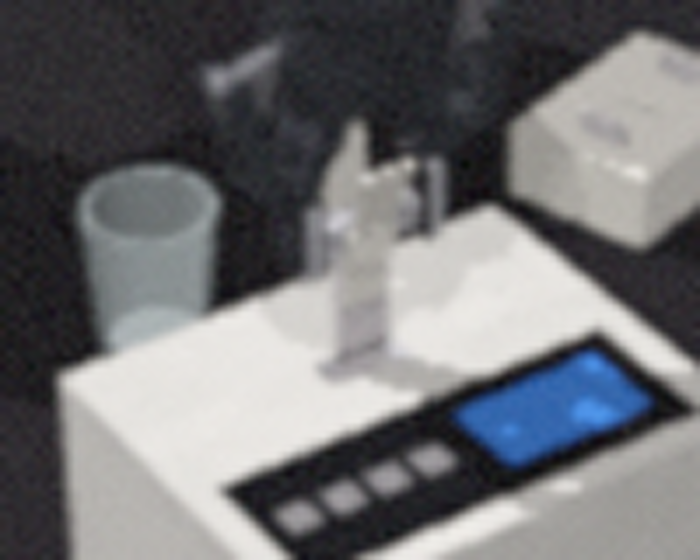

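```bash
python3 - <<'E'
from fit import *
c=ctrl.camera('wrist'); o=ctrl.get_obs()
Z=lambda u,v:(240+u/5,150+v/4)
ins=.013;L,F=.050+ins,.090+ins
obs=[((-.025,-.006,-.007),Z(142,451)),((.025,-.006,-.007),Z(697,451)),((-.025,.006,-.007),Z(145,544)),((.025,.006,-.007),Z(694,544)),
((-.013,-.002,L),Z(330,257)),((.013,-.002,L),Z(530,257)),((-.013,-.002,F),Z(343,177)),((.013,-.002,F),Z(519,177))]
x,r,R,body=fit(c,o,obs)
for l in np.arange(L,L+.02,.002):
    p=body(x,[(0,-.002,l)])[0]; P_=o['eef_pos']+R@p; print(round(l-L,3),(proj(c,P_)[1]-150)*4,P_.round(4))
# slot from mouth
a=[atz(c,*Z(*k),.11)[:2] for k in [(285,213),(580,213),(571,309),(287,309)]];print(np.round(a,4).tolist(),np.mean(a,0)); print(np.mean([a[0]+a[1]],0)/2+np.array([.9776,-.2104])*.009)
E
```

```text
0.0 253.94592442887586 [0.5467 0.0121 0.1119]
0.002 249.5601835726585 [0.5467 0.0121 0.1099]
0.004 245.2541809514206 [0.5467 0.0121 0.1079]
0.006 241.02576154489952 [0.5466 0.0121 0.1059]
0.008 236.8728472954607 [0.5466 0.0121 0.1039]
0.01 232.7934337027831 [0.5466 0.0121 0.1019]
0.012 228.78558659775354 [0.5466 0.0122 0.0999]
0.014 224.84743908468454 [0.5465 0.0122 0.0979]
0.016 220.97718864167916 [0.5465 0.0122 0.0959]
0.018 217.17309436970254 [0.5465 0.0122 0.0939]
0.02 213.43347438151454 [0.5464 0.0122 0.0919]
[[0.5364, -0.0053], [0.5444, 0.0331], [0.5611, 0.0289], [0.5533, -0.0091]] [0.54882278 0.01189334]
[0.54921074 0.01201595]
```

Emit:
{"name": "move_arm", "arguments": {"rows": "0.01 -0.02 0.3 0 0 0 0;0 0 0.2 0 0 0 0;0 0 0 0 0 0 0;0 0 0 0 0 0 0;0 0 0 0 0 0 0;0 0 0 0 0 0 0;0 0 0 0 0 0 0;0 0 0 0 0 0 0;0 0 0 0 0 0 0;0 0 0 0 0 0 0"}}

```text
time_s: 21.75
eef_pos: [0.5475, 0.0134, 0.2309]
eef_rot: [0.019, 0.778, 0.628, 0.004]
wrist_force: [0.8, 0.7, -2.1]
opening: 0.568
```

```bash
python3 - <<'E'
from fit import *
c=snap('wrist','w17.png'); o=ctrl.get_obs(); s=snap('scene','s17.png')
print(o['eef_pos'],o['eef_rot'],o['time_s'],o['opening'],o['wrist_force'],o['torque'],o['dq'])
a=cv2.resize(c['color'][150:300,240:400],None,fx=5,fy=4,interpolation=cv2.INTER_CUBIC)
cv2.imwrite('pics/w17z.png',a)
cv2.imwrite('pics/s17z.png',cv2.resize(s['color'][156:236,283:383],None,fx=7,fy=7,interpolation=cv2.INTER_CUBIC))
E
```

```text
[0.5474639  0.01337947 0.23089869] [0.01907691 0.77762788 0.62842117 0.00421674] 21.8 0.5663160499835348 [ 0.64566523  0.4216777  -0.44995165] [ 0.06086068 -0.01869963  0.08502981] [-1.65823505e-04  5.19010085e-04 -2.21767402e-03 -5.40065666e-05
 -7.51761622e-04 -1.84586806e-03]
```

View pics/w17z.png

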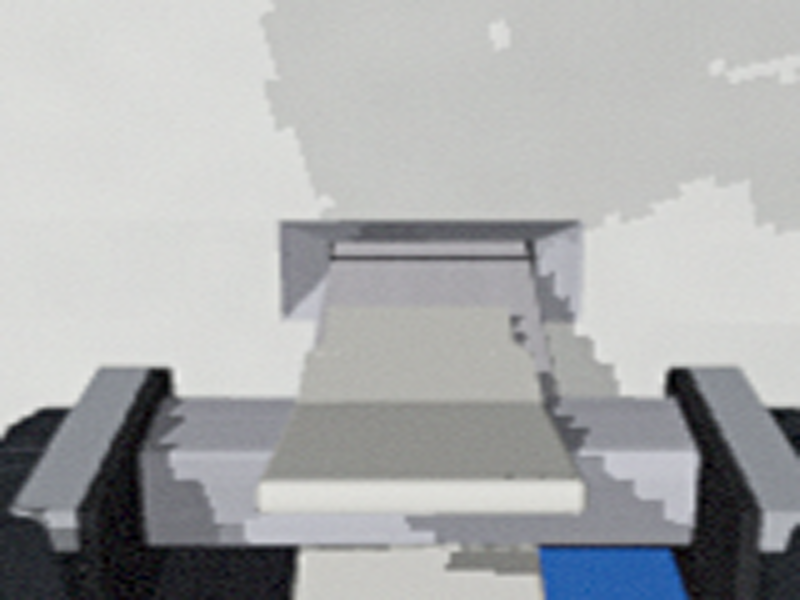

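View pics/s17z.png

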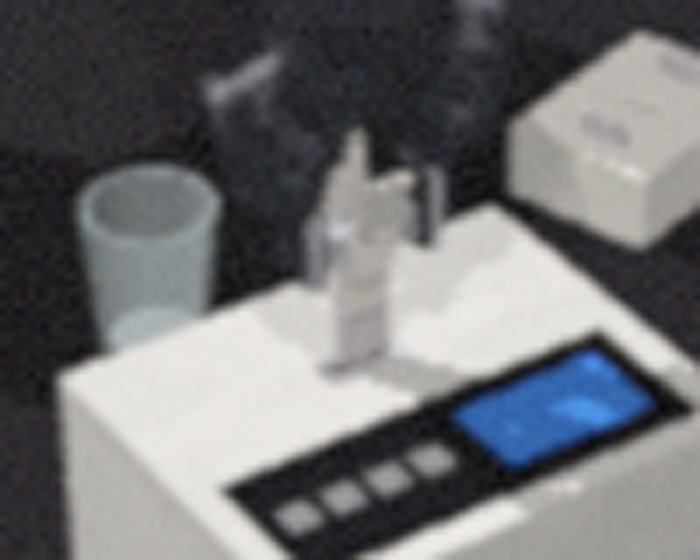

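The scored line (zoom row 257) sits about 8 mm of plate above the throat edge (row 240). That puts it roughly level with the cover, and the clip is well clear.

```bash
python3 -c "
from bench import ctrl
print(ctrl.hand_in())"
```

```text
the job is handed in; nothing more can be done
None
```

I did the whole task and handed it in at about 22 s of the 67 s allowed. The hand-in gives no verdict, so what follows is from my own checks.

**What I did:** I squeezed the white clip open in its stand and let it bite on the tall plate in the rack's middle pocket. I then took the clip by its hinge block and lifted the plate out. I turned it to match the slot and lowered it until the line was level with the cover.

**Last checks:**
- **Plate in the slot:** it hangs there with the fingers still holding the block (opening 0.57). The wrist force was only about 1–2 N, and the clip is clear of the cover in the pictures.
- **Line height:** the final wrist picture puts the scored line at about z = 0.110, level with the cover.
- **Sideways and tilt:** the plate was within about 1 mm of the slot's centre. After a 2° tilt correction it was about 1° off upright.

**Where measurements disagreed:**
- **Line height by other routes:** working from the arm's height when it gripped the clip in the rack gives about 0.112. The wrist-camera fit gives about 0.107. Both are inside the ±10 mm limit.
- **Clip height on the plate:** the wrist camera and the arm's height both put the clip about 4–5 mm lower than the stated insertion limit allows. I put this down to calibration error.
- **Slot position:** the top camera placed it about 5 mm away from the wrist camera's position. I used the wrist camera, and the plate went in with no noticeable contact force.

I did not measure the force thresholds directly. The arm had no contact with the bystanders that I noticed, but I did not re-measure their positions at the end.

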